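# Put the washed basket and dish up to dry

### The job

Put the washed things up to dry. First hang the wire basket by its handle on the hook of the stand and let go of it; then set the steel dish, face up, on the upper half of the sloping draining board and let go so that it slides down and comes to rest flat against the stop at the bottom. Leave the timer, the label roll and the measuring cup where they are.

Things in the scene. Friction and masses are not known exactly. Their poses are not given: they have to be found in the camera images.
- basket_handle (a point): Middle of the handle bar of the loose wire basket, 155 mm above the basket's underside and 95 mm above its rim. Rigid round bar 10 mm thick along this frame's y, straight and level to 45 mm either side, then bending into legs at y = -60 and +60 mm. z up. Grip it about 30 mm off the middle (firmly, 40 N or more) to leave the middle for the hook; it stays nearly level.
- rinse_basket: The same basket: steel wire, open top, 100 mm along x, 120 mm along y, rim 60 mm high, about 180 g (varies). Origin at the centre of its underside, axes as basket_handle. It starts standing on the table and is the same turned half round.
- hook_seat (a point): Centre line of the fixed hook's level round bar (10 mm thick), 230 mm up. x along the hook towards its post, z up. Level from x = -24 to +66 mm; post at x = +80 mm, no higher than the hook. The free end, x = -36 mm, towards the robot, turns up to 27 mm above the centre line: pass the handle over it, bar across the hook, and lower. Hung, the bar's centre is 10 mm above the hook's.
- hook_stand: the fixed steel hook stand, 190 x 130 mm foot plate 12 mm thick (x from -90 to +100 mm); origin on the table below hook_seat, same axes
- dish_center (a point): Centre of the loose round steel dish, half-way up (8 mm above its underside): 108 mm across, 16 mm high, flat base 76 mm across, floor 2 mm up, 55 g. z out of its open face. Rim band at radius 44 to 54 mm, 6 to 16 mm above the underside: pinch it there, one finger inside. Starts flat on the table; its yaw means nothing.
- dish: the same loose dish; origin at the centre of its underside
- drain_board: Fixed slippery aluminium board, 240 x 142 mm, sloping 28 degrees down to the robot. Origin: centre of its upper face, 90 mm up; x up the slope, z square to the deck. Rails at the sides 12 mm high, 130 mm apart; low stop lip 28 mm high, inner face at x = -112 mm; upper end x = +120 mm open. A dish let go slides by itself once no finger blocks its rim; at the stop its centre is at x = -58 mm.
- timer: loose white dial timer, 66 mm across, 38 mm high; bystander; origin at its underside
- label_roll: loose white label roll lying flat, 70 x 77 mm, 28 mm high; bystander; origin at its underside
- measuring_cup: loose small measuring cup, 55 mm across, 40 mm high; bystander; origin at its underside

How it is judged (in metres and radians):
On the way, in this order (a step that is already met when the one before it is completed fails the run):
1. the basket hangs by its handle on the hook, let go (x of basket_handle in the frame of hook_seat between -0.035 and 0.05 m and y of basket_handle in the frame of hook_seat between -0.045 and 0.045 m and z of basket_handle in the frame of hook_seat between 0 and 0.022 m and angle between basket_handle's own z axis and vertical below 0.5 rad and contact force between rinse_basket and hook_stand above 0.5 N and contact force between rinse_basket and the fingers below 0.05 N), for 0.2 s.
2. the held dish is on or just above (its centre within 40 mm of) the upper half of the draining board (x of dish_center in the frame of drain_board between 0 and 0.12 m and y of dish_center in the frame of drain_board between -0.05 and 0.05 m and z of dish_center in the frame of drain_board between 0 and 0.04 m and contact force between dish and the fingers above 0.2 N), for 0.05 s.
At the end, for the whole second after the job is handed in: Basket hangs still and free on the hook by its handle bar (bar middle within 45 mm across the hook, between tip and post, leaning under 0.5 rad); dish rests face up, flat on the board (0.12 rad), against the stop (centre 45 to 72 mm below the board's middle, within 20 mm sideways) (all of step 1 and linear speed of rinse_basket below 0.05 m/s and x of dish_center in the frame of drain_board between -0.072 and -0.045 m and y of dish_center in the frame of drain_board between -0.02 and 0.02 m and z of dish_center in the frame of drain_board between 0.002 and 0.018 m and angle between the z axis of dish_center and the z axis of drain_board, either way round below 0.12 rad and angle between dish_center's own z axis and vertical below 0.8 rad and contact force between dish and the fingers below 0.05 N and linear speed of dish below 0.02 m/s); the robot touches nothing.
It fails at once if a bystander (timer, label roll, measuring cup) is moved more than 30 mm (distance of any of timer, label_roll, measuring_cup from where it was at the start of the episode above 0.03 m).
It also fails if it takes over 66 s, if anything falls off the work surface, if the arm or the gripper's body presses on something with over 40 N, if the wrist force passes 120 N, or if a joint passes its speed limit or range.

### The arm

A 6-joint arm with a two-finger parallel gripper is mounted at the origin on a cart in front of the work surface, level with it; the furniture and walls round the work are solid. World frame = base frame: x ahead of the robot, y to its left, z up, the work surface at z = 0. Lengths are in m, angles in degrees, forces in N, time in s.
With the tool pointing down it reaches from about 0.4 to 0.825 m from the base axis. Payload 7 kg.
Tool frame: the origin (TCP) lies at the very end of the fingers, on their centre line; the grasp point (between the pads) lies 19 mm behind it (ctrl.tcp_to_grasp is the distance from the TCP to the grasp point, in m); z points along the fingers, x is the direction in which the jaws open and shut, and the axes are right-handed (so a half turn about z gives the same grasp; the last joint's range is limited). The gripper opens to 88 mm and grips with 3 to 60 N. Pads are 19 mm wide; open, the fingers measure 130 mm over their backs; the gripper's body (78 mm by 193 mm) begins 47 mm behind the grasp point.
Start: joints at [82.569, 20.546, 0.682, 0, -70.136, -16.507], TCP at [0.274, 0.617, 0.227] pointing down, gripper open.
Joint ranges: [-176.03, 176.03], [-82.01, 121.73], [-58.28, 71.71], [-173.87, 95.51], [-174.79, -0.11], [-173.66, 173.66]. Speed limits (degrees/s): [136.94, 136.94, 172.46, 180, 180, 180].

### API

Orientations are given as [roll, pitch, yaw] about the fixed x, y, z axes, in that order (R = Rz(yaw) Ry(pitch) Rx(roll)).
In Python, from plant import sensors, vision, ticket, ctrl gives the robot as it stands. The module is installed in compiled form; this text tells all that it offers.
- The arm moves only by the tool drive_tool, never from a script. Its argument "moves" is a list of rows, each a list of 6 numbers: the shift along the tool's x, y, z in units of 0.15 m (1.0 is 0.15 m), then the turn, a rotation vector about the tool's x, y, z in units of 60 degrees (1.0 is 60 degrees). In form: [[dx, dy, dz, rx, ry, rz], ...]. A call has 1 to 8 rows; each row is the pose to reach, as a shift and turn from the pose measured when the call began, along the tool's axes at that moment; what a row does not reach only later rows make up. A row lasts 1/10 s, in which the tool goes at most 50 mm and 8.59 degrees, less where a joint would pass 70% of its speed; a pose out of reach is approached as far as the arm can. A call with a number of a shift or a turn outside -1 to 1 is refused whole. A call with a gripper value outside its range is refused whole. "fingers" is the opening, from -1 (shut) to 1 (fully open), set as the call begins (left out, the last holds). The fingers move at their own pace and stop on an object; the grip force is fixed at half the most. Time passes only in rows, so rows that repeat a pose let the fingers close. It gives the time, the measured TCP pose, the force and the opening at its end, in the units of the state.
- sensors.get_obs(): the state, without advancing time (a new reading comes with each control period).
- vision.snapshot(name): name is "scene" or "top" or "wrist"; returns a dict with "pixels" (384x512x3 uint8, red, green, blue), "fx", "fy", "cx", "cy" (pixels), "R" (3x3) and "t" (3): a world point X has camera coordinates R X + t. Camera axes: x right, y down, z forward; pixel columns grow to the right and rows downward; lengths in m; the calibration is good to about 2 mm. A picture is of the moment at which its call begins. There is no depth.
- ticket.close_job(): hands the job in, once; it reports no verdict.
The state is a dict: "clock": time; "joint_pos": joint angles; "qvel": joint speeds; "tau": joint torques, N m; "tool_pos": TCP position; "orientation": TCP orientation; "force": force on the tool from outside, world axes, zero at the start; "moment": the same for the moment, N m; "opening": finger opening in m.
Only numpy, scipy, OpenCV 4.12 (cv2) and the standard library are available. Lean on these libraries where they do the work, as an engineer would, in place of code of your own. Each camera call takes 0.05 s, during which the arm holds its last target.

## Working session

There is one attempt and no reset: what is moved stays moved. The work goes in short steps, Python scripts to look and compute and a tool call to move; the robot and the scene stay as the last step left them, time stands still between calls to the robot, and variables do not carry over. Pictures are saved under pics/ and viewed, and the job is handed in when it is done.

Besides the shell and the picture viewer there is one more tool, called after "Emit:" in YAML: its name, and indented under it one key for each argument. drive_tool: Moves the arm, as the interface text tells. Shifts and turns lie within -1 to 1; 1 stands for 0.15 m of shift or 60 degrees of turn. Its arguments: {"type":"object","properties":{"moves":{"type":"array"},"fingers":{"type":"number"}},"required":["moves"]}

```bash
ls; mkdir -p pics; cat > h.py <<'E'
import numpy as np, cv2
from scipy.spatial.transform import Rotation as Ro
from plant import sensors, vision, ticket, ctrl
def snap(n,f):
    s=vision.snapshot(n); cv2.imwrite('pics/'+f,s['pixels'][:,:,::-1]); 
    np.savez('pics/'+f[:-4]+'.npz',**s); return s
def load(f): return dict(np.load('pics/'+f+'.npz'))
def ray(s,u,v):
    R=np.array(s['R']);t=np.array(s['t']); d=R.T@np.array([(u-s['cx'])/s['fx'],(v-s['cy'])/s['fy'],1]); return -R.T@t,d
def onz(s,u,v,z):
    c,d=ray(s,u,v); return c+d*(z-c[2])/d[2]
def proj(s,X):
    c=s['R']@np.array(X)+s['t']; return s['fx']*c[0]/c[2]+s['cx'],s['fy']*c[1]/c[2]+s['cy']
def tri(s1,p1,s2,p2):
    a,d=ray(s1,*p1);b,e=ray(s2,*p2); k=np.linalg.lstsq(np.c_[d,-e],b-a,rcond=None)[0]
    P=a+k[0]*d;Q=b+k[1]*e; return (P+Q)/2,np.linalg.norm(P-Q)
E
python3 - <<'E'
from h import *
print(sensors.get_obs())
for n in ['scene','top','wrist']:
    s=snap(n,n+'0.png'); print(n,s['fx'],s['cx'],s['cy'],-s['R'].T@s['t'])
E
```

```text
pics
{'clock': 0.0, 'joint_pos': array([ 8.25680419e+01,  2.05917111e+01,  6.34900835e-01, -2.08200162e-02,
       -7.01359209e+01, -1.65085587e+01]), 'qvel': array([ 0.0155506 ,  0.04455322,  0.0832455 , -0.03185807,  0.06450797,
       -0.07499634]), 'tau': array([-6.58156641e-04, -5.82721889e+01,  2.93062556e+01,  6.99729234e+00,
        6.75067960e-03, -1.48849299e-04]), 'tool_pos': array([0.27371192, 0.61648645, 0.22562593]), 'orientation': array([-1.79992412e+02, -9.44705671e-02, -1.13947613e+02]), 'force': array([-0.16329834,  0.79987636,  0.21532281]), 'moment': array([-0.02518675,  0.00131718,  0.00915136]), 'opening': 0.08735256469569239}
scene 398.8067201848271 257.28426284993895 182.19028291116737 [-0.25394902 -0.70950849  1.30066278]
top 425.1444810721022 261.19278949658394 192.82112008850598 [ 0.25143834 -0.08883899  1.41999425]
wrist 304.75706268949835 255.64620445459022 190.2158183331101 [0.33538669 0.58936503 0.38360113]
```

View pics/scene0.png

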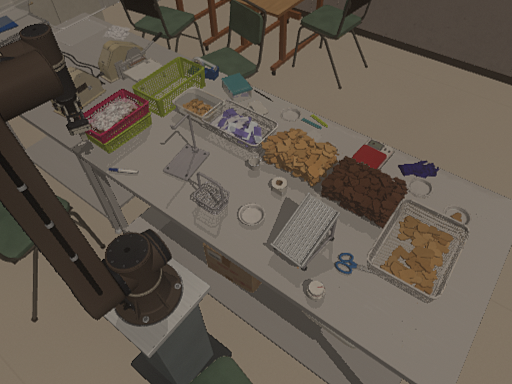

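View pics/top0.png

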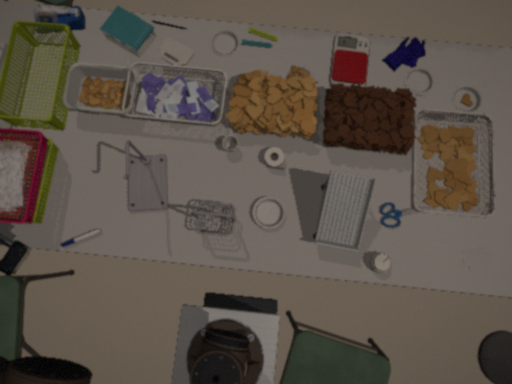

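View pics/wrist0.png

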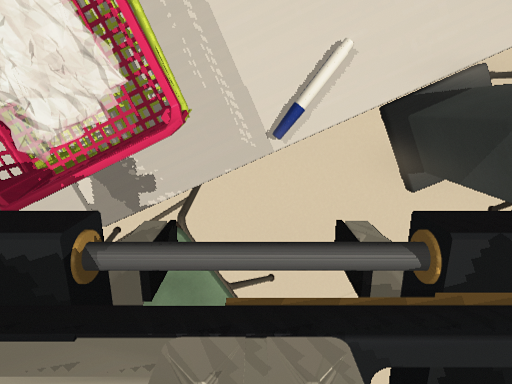

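```bash
python3 - <<'E'
import cv2
a=cv2.imread('pics/top0.png')[125:285,80:300]; cv2.imwrite('pics/t1.png',cv2.resize(cv2.convertScaleAbs(a,alpha=1.5),None,fx=3.6,fy=3.6,interpolation=cv2.INTER_CUBIC))
a=cv2.imread('pics/scene0.png')[105:255,150:350]; cv2.imwrite('pics/s1.png',cv2.resize(cv2.convertScaleAbs(a,alpha=1.5),None,fx=4,fy=4,interpolation=cv2.INTER_CUBIC))
a=cv2.imread('pics/top0.png')[140:290,240:440]; cv2.imwrite('pics/t2.png',cv2.resize(cv2.convertScaleAbs(a,alpha=1.5),None,fx=4,fy=4,interpolation=cv2.INTER_CUBIC))
a=cv2.imread('pics/scene0.png')[165:315,220:420]; cv2.imwrite('pics/s2.png',cv2.resize(cv2.convertScaleAbs(a,alpha=1.5),None,fx=4,fy=4,interpolation=cv2.INTER_CUBIC))
E
```

```text
(no output)
```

View pics/t1.png

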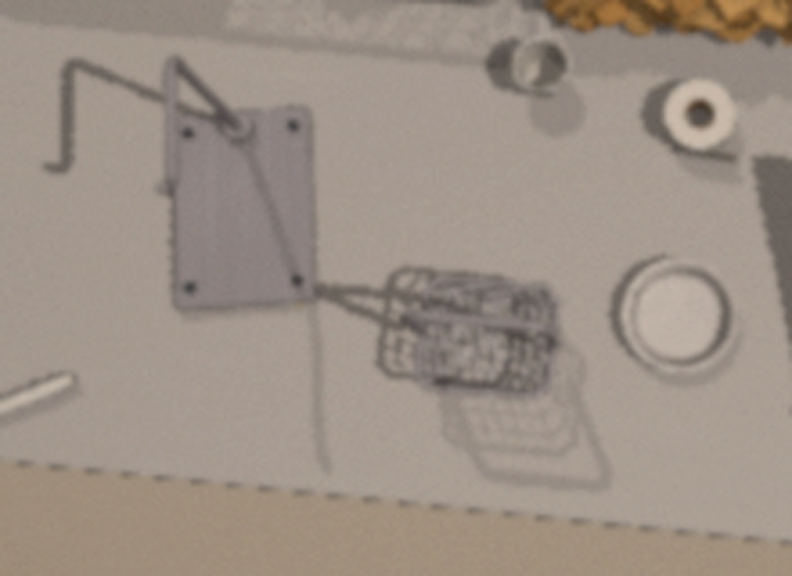

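View pics/s1.png

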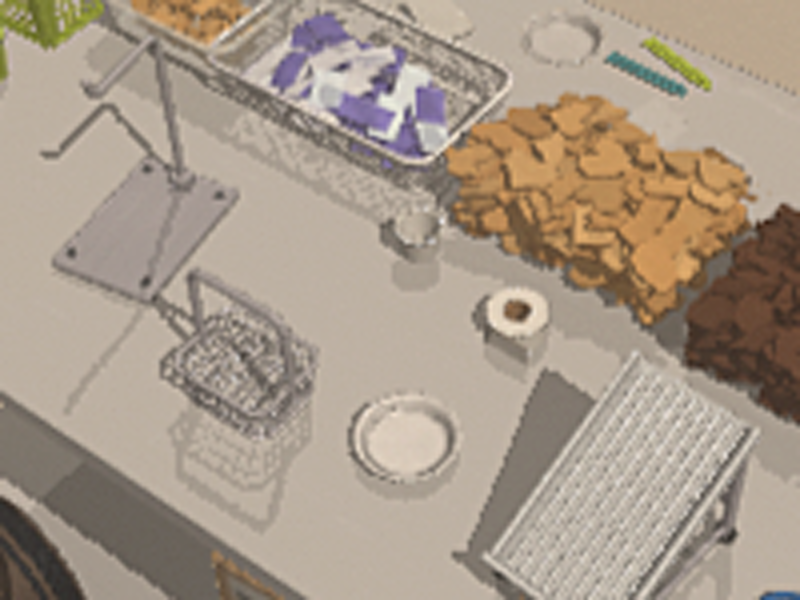

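View pics/t2.png

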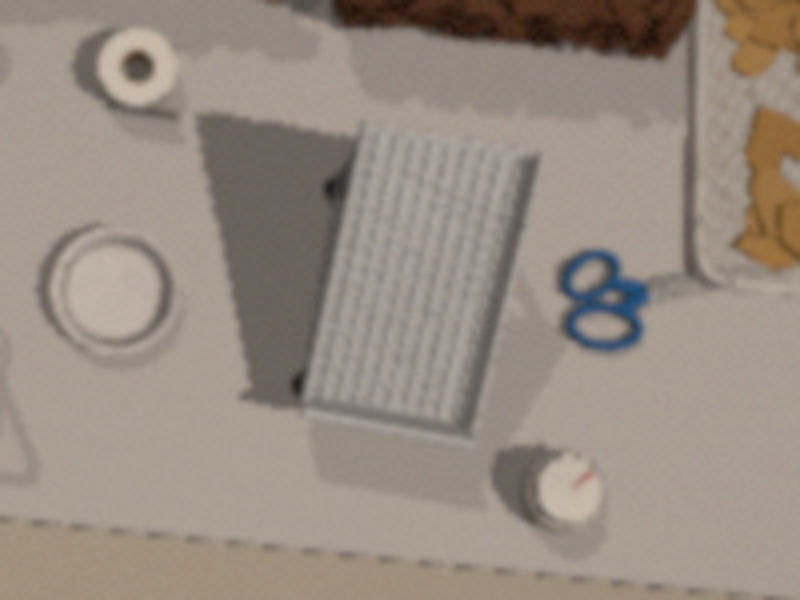

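View pics/s2.png

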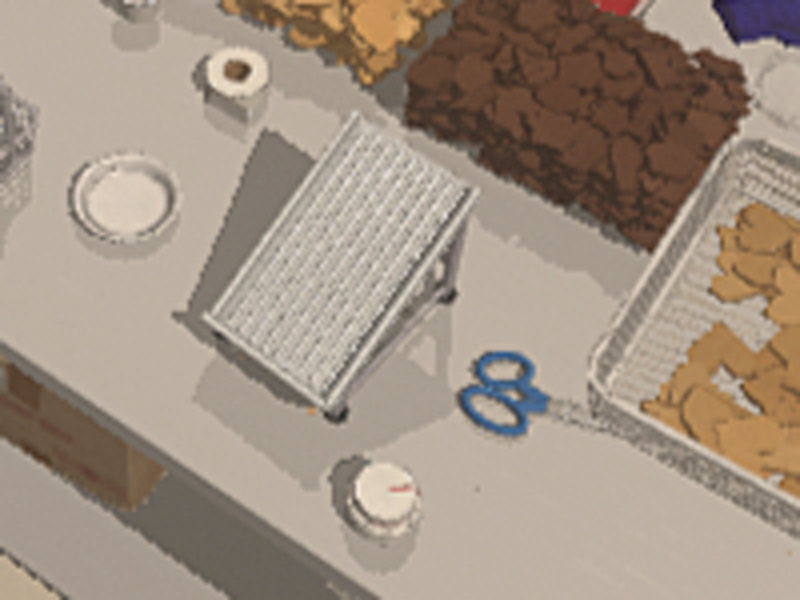

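```bash
python3 - <<'E'
from h import *
T=load('top0');S=load('scene0')
f=lambda u,v:(80+u/3.6,125+v/3.6); g=lambda u,v:(150+u/4,105+v/4)
f2=lambda u,v:(240+u/4,140+v/4); g2=lambda u,v:(220+u/4,165+v/4)
print('plate')
for p in [(173,113),(312,107),(317,298),(177,309)]: print(onz(T,*f(*p),.012))
for p in [(148,157),(238,195),(155,300),(55,262)]: print(onz(S,*g(*p),.012))
for n,p,q in [('hook post top',(174,60),(155,42)),('hooktip',(165,185),(90,90)),('barL',(430,315),(195,277)),('barR',(553,335),(290,325))]:
  print(n,tri(T,f(*p),S,g(*q)))
print('dish',onz(T,*f2(110,290),.012),onz(S,*g2(125,198),.012))
for n,p,q in [('UL',(365,122),(352,115)),('UR',(538,152),(478,190)),('LL',(306,405),(207,318)),('LR',(470,438),(325,405))]: print(n,tri(T,f2(*p),S,g2(*q)))
print('timer',onz(T,*f2(570,488),.038),'roll',onz(T,*f2(137,67),.028),'cup',onz(T,*f(540,65),.04))
s=load('wrist0'); o=sensors.get_obs(); Rt=Ro.from_euler('xyz',o['orientation'],degrees=True).as_matrix()
c=-s['R'].T@s['t']; print('cam in tool',Rt.T@(c-o['tool_pos'])); print(s['R']@Rt)
E
```

```text
plate
[0.62002493 0.40823069 0.012     ]
[0.63938729 0.27694977 0.012     ]
[0.45646287 0.24535052 0.012     ]
[0.4329947  0.37347984 0.012     ]
[0.61808512 0.39956312 0.012     ]
[0.63334656 0.27165121 0.012     ]
[0.45979723 0.23692307 0.012     ]
[0.43485823 0.36562156 0.012     ]
hook post top (array([0.61234225, 0.34229693, 0.21575435]), np.float64(0.0019260955062618075))
hooktip (array([0.50320508, 0.32541823, 0.23448038]), np.float64(0.002621687245932295))
barL (array([0.42763844, 0.11757201, 0.15659536]), np.float64(0.007854754329094108))
barR (array([0.42804279, 0.00779663, 0.15766051]), np.float64(0.00993102221136354))
dish [ 0.47429482 -0.08826529  0.012     ] [ 0.47437741 -0.09422552  0.012     ]
UL (array([ 0.60262661, -0.27054568,  0.14524031]), np.float64(0.003381977133260602))
UR (array([ 0.59439537, -0.40668043,  0.14427065]), np.float64(0.0012117844889074786))
LL (array([ 0.39173439, -0.25473663,  0.04634448]), np.float64(0.000387839582509305))
LR (array([ 0.38010096, -0.3891158 ,  0.0454644 ]), np.float64(0.0039034151404729717))
timer [ 0.34757169 -0.47150926  0.038     ] roll [ 0.66494249 -0.09229189  0.028     ] cup [0.69424652 0.06178769 0.04      ]
cam in tool [ 7.58114601e-05 -6.73847087e-02 -1.57729369e-01]
[[ 9.99999568e-01 -8.19708696e-04 -4.37128995e-04]
 [ 6.83776424e-04  9.67998128e-01 -2.50956482e-01]
 [ 6.28851260e-04  2.50956075e-01  9.67998271e-01]]
```

```bash
cat >> h.py <<'E'
def go(pos,rpy,o=None):
    o=o or sensors.get_obs(); R=Ro.from_euler('xyz',o['orientation'],degrees=True)
    d=R.inv().apply(np.array(pos)-o['tool_pos'])/.15
    r=(R.inv()*Ro.from_euler('xyz',rpy,degrees=True)).as_rotvec(degrees=True)/60
    print('clock',round(o['clock'],2),'tcp',np.round(o['tool_pos'],4),np.round(o['orientation'],2),'F',np.round(o['force'],1),'op',round(o['opening'],4))
    print('units',np.round(d,3),np.round(r,3),'rows>=',np.ceil(max(np.linalg.norm(d)*.15/.05,np.linalg.norm(r)*60/8.59)))
E
python3 -c "
from h import *
go([.274,.617,.37],[180,0,-114]); go([.43,.03,.37],[180,0,180])"
```

```text
clock 0.15 tcp [0.2738 0.6166 0.2259] [-1.7999e+02 -7.0000e-02 -1.1394e+02] F [-0.7 -0.2 -1. ] op 0.0875
units [-0.002 -0.    -0.961] [-0.    -0.001  0.001] rows>= 3.0
clock 0.15 tcp [0.2738 0.6166 0.2259] [-1.7999e+02 -7.0000e-02 -1.1394e+02] F [-0.7 -0.2 -1. ] op 0.0875
units [ 3.153 -2.539 -0.957] [-1.000e-03 -1.000e-03  1.101e+00] rows>= 13.0
```

Emit:
drive_tool:
  moves:
    - [0,0,-0.5,0,0,0]
    - [0,0,-0.97,0,0,0]
    - [0,0,-0.97,0,0,0]
    - [0.4,-0.3,-0.97,0,0,0.1]
    - [0.8,-0.6,-0.97,0,0,0.25]
    - [1,-0.8,-0.97,0,0,0.37]
    - [1,-0.8,-0.97,0,0,0.37]
  fingers: 1

```text
clock: 0.85
tool_pos: [0.3228, 0.4286, 0.3716]
orientation: [-180.0, -0.1, -136.4]
force: [0.9, 0.6, -0.1]
opening: 0.0875
```

```bash
python3 -c "
from h import *
go([.43,.03,.37],[180,0,180])"
```

```text
clock 0.85 tcp [0.3228 0.4286 0.3716] [-1.7997e+02 -6.0000e-02 -1.3640e+02] F [ 0.9  0.6 -0.1] op 0.0875
units [ 1.314 -2.417  0.013] [-0.001 -0.001  0.727] rows>= 9.0
```

Emit:
drive_tool:
  moves:
    - [0.2,-0.3,0,0,0,0.12]
    - [0.4,-0.6,0,0,0,0.25]
    - [0.5,-1,0,0,0,0.37]
    - [0.5,-1,0,0,0,0.48]
    - [0.5,-1,0,0,0,0.6]
    - [0.5,-1,0,0,0,0.72]
    - [0.5,-1,0,0,0,0.72]

```text
clock: 1.55
tool_pos: [0.3719, 0.2678, 0.3718]
orientation: [-179.9, -0.0, -179.7]
force: [-0.2, 0.1, -1.1]
opening: 0.0873
```

```bash
python3 -c "
from h import *
go([.43,.03,.37],[180,0,180])"
```

```text
clock 1.55 tcp [0.3719 0.2678 0.3718] [-1.7995e+02 -3.0000e-02 -1.7975e+02] F [-0.2  0.1 -1.1] op 0.0873
units [-0.381 -1.587  0.013] [-0.001 -0.     0.004] rows>= 5.0
```

Emit:
drive_tool:
  moves:
    - [-0.15,-0.3,0,0,0,0]
    - [-0.3,-0.6,0,0,0,0]
    - [-0.38,-0.92,0,0,0,0]
    - [-0.38,-0.92,0,0,0,0]
    - [-0.38,-0.92,0,0,0,0]

```text
clock: 2.05
tool_pos: [0.4296, 0.1291, 0.3718]
orientation: [-180.0, -0.0, -179.7]
force: [-0.3, 0.9, 0.3]
opening: 0.0879
```

```bash
python3 -c "
from h import *
s=snap('wrist','w1.png')
go([.43,.03,.37],[180,0,180])
print(proj(s,[.428,.0176,.155]),proj(s,[.428,.108,.155]))"
```

```text
clock 2.1 tcp [0.4295 0.13   0.3717] [-1.7995e+02 -4.0000e-02 -1.7967e+02] F [-0.6 -0.3  0.9] op 0.0874
units [ 0.    -0.667  0.012] [-0.001 -0.001  0.005] rows>= 3.0
(np.float64(257.599607466753), np.float64(71.88353710521407)) (np.float64(257.0714037272113), np.float64(150.28772932007735))
```

View pics/w1.png

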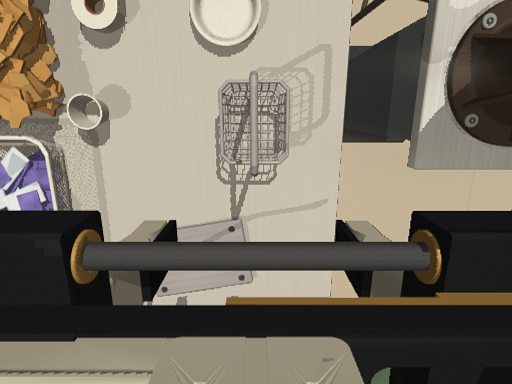

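```bash
python3 - <<'E'
from h import *
import cv2
s=load('w1')
im=s['pixels'][55:195,200:310,::-1]; cv2.imwrite('pics/w1z.png',cv2.resize(im,None,fx=4,fy=4,interpolation=cv2.INTER_CUBIC))
for p in [(253,75),(253.5,122),(254.3,165)]: print(onz(s,*p,.155))
g=s['pixels'].astype(int).sum(2)
E
```

```text
[0.43329663 0.02101344 0.155     ]
[0.43251611 0.07409738 0.155     ]
[0.43132267 0.12629508 0.155     ]
```

View pics/w1z.png

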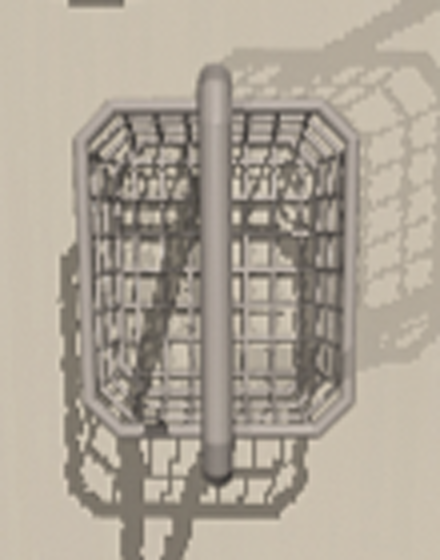

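```bash
python3 - <<'E'
from h import *
s=load('w1')
a=onz(s,253.7,71.5,.15);b=onz(s,254.5,175.5,.15);print(a,b,(a+b)/2,np.linalg.norm(a-b),np.degrees(np.arctan2(-(b-a)[0],(b-a)[1])))
a=onz(s,254,80.5,.06);b=onz(s,254,163.75,.06);print((a+b)/2,np.linalg.norm(a-b))
a=onz(s,219.25,120,.06);b=onz(s,288.75,120,.06);print((a+b)/2,np.linalg.norm(a-b))
print('dish',onz(s,225,15,.012))
for p in [(232.5,228.5),(242,278)]: print('hole',onz(s,*p,.012))
go([.432,.044,.30],[180,0,-179.6])
E
```

```text
[0.43253604 0.01661597 0.15      ] [0.43102655 0.14065256 0.15      ] [0.4317813  0.07863426 0.15      ] 0.12404577269357275 0.6972390357659064
[0.43240578 0.0794662  0.06      ] 0.12248130108432745
[0.43242853 0.07430228 0.06      ] 0.10441917709721822
dish [ 0.47763632 -0.08050667  0.012     ]
hole [0.47086583 0.26763683 0.012     ]
hole [0.45420172 0.36774947 0.012     ]
clock 2.1 tcp [0.4295 0.13   0.3717] [-1.7995e+02 -4.0000e-02 -1.7967e+02] F [-0.6 -0.3  0.9] op 0.0874
units [-0.014 -0.573  0.479] [-0.001 -0.001 -0.001] rows>= 3.0
```

```bash
python3 - <<'E'
from h import *
T=load('top0');S=load('scene0');
f=lambda u,v:(80+u/3.6,125+v/3.6); g=lambda u,v:(150+u/4,105+v/4)
for p in [(297,282),(188,288)]: print(onz(T,*f(*p),.012))
for p in [(146,283),(70,254)]: print(onz(S,*g(*p),.012))
s=snap('wrist','w2.png'); o=sensors.get_obs(); Rt=Ro.from_euler('xyz',o['orientation'],degrees=True).as_matrix()
c=-s['R'].T@s['t']; print('cam in tool',Rt.T@(c-o['tool_pos'])); print(s['R']@Rt)
snap('top','top1.png');snap('scene','scene1.png')
T=load('top1')
print('tcp in top',proj(T,o['tool_pos']),proj(load('scene1'),o['tool_pos']))
E
```

```text
[0.46957696 0.26613318 0.012     ]
[0.45364585 0.36650487 0.012     ]
[0.47199171 0.26212742 0.012     ]
[0.45330217 0.36092708 0.012     ]
cam in tool [ 5.12865502e-05 -6.80950799e-02 -1.57876023e-01]
[[ 9.99999666e-01 -4.81495257e-05  8.15437082e-04]
 [ 2.51585808e-04  9.67889158e-01 -2.51377237e-01]
 [-7.77149015e-04  2.51377358e-01  9.67888847e-01]]
tcp in top (np.float64(181.1205044640112), np.float64(199.0645781483238)) (np.float64(189.47726389197337), np.float64(130.79073911849486))
```

View pics/scene1.png

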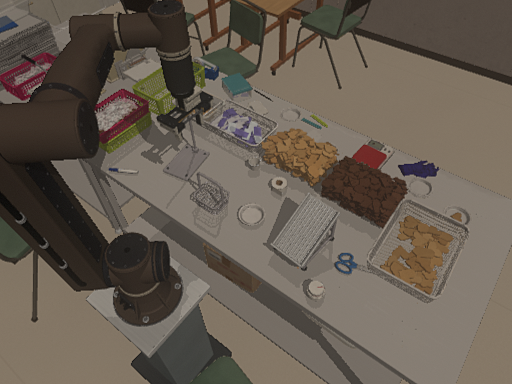

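View pics/top1.png

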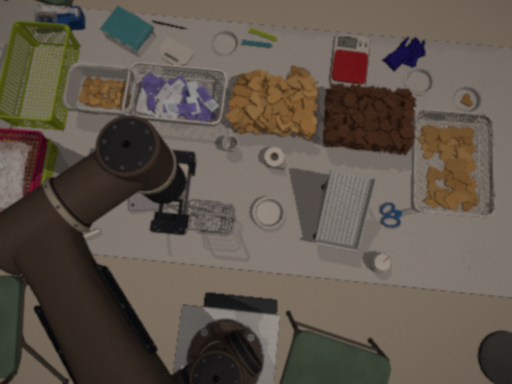

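Emit:
drive_tool:
  moves:
    - [0,-0.2,0,0,0,0]
    - [-0.01,-0.4,0.2,0,0,0]
    - [-0.01,-0.547,0.5,0,0,0]
    - [-0.01,-0.547,0.7,0,0,0]
    - [-0.01,-0.547,0.7,0,0,0]
    - [-0.01,-0.547,0.7,0,0,0]

```text
clock: 2.85
tool_pos: [0.4317, 0.0498, 0.2677]
orientation: [-179.9, -0.0, -179.5]
force: [0.2, 0.0, 0.9]
opening: 0.0877
```

```bash
python3 - <<'E'
from h import *
s=snap('wrist','w3.png'); S=snap('scene','scene2.png'); T=snap('top','top2.png')
print(proj(s,[.4318,.077,.155]),proj(s,[.4318,.032,.155]))
cv2.imwrite('pics/s3.png',cv2.resize(S['pixels'][140:240,140:290,::-1],None,fx=5,fy=5,interpolation=cv2.INTER_CUBIC))
go([.432,.048,.136],[180,0,-179.4])
E
```

```text
(np.float64(255.25398319599972), np.float64(215.68658182876365)) (np.float64(255.74776475356364), np.float64(168.35326959650348))
clock 3.0 tcp [0.4324 0.0501 0.2687] [ 1.7999e+02  1.2000e-01 -1.7949e+02] F [0.4 0.7 0.1] op 0.088
units [ 0.004 -0.014  0.885] [ 0.     0.002 -0.002] rows>= 3.0
```

View pics/w3.png

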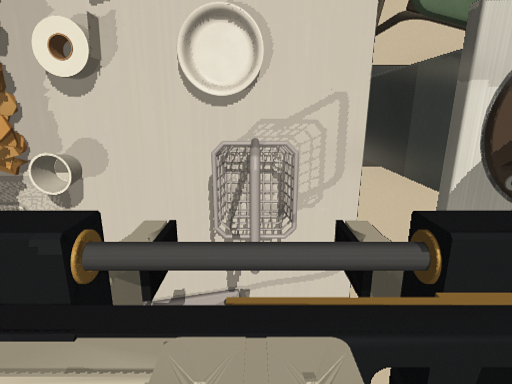

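View pics/s3.png

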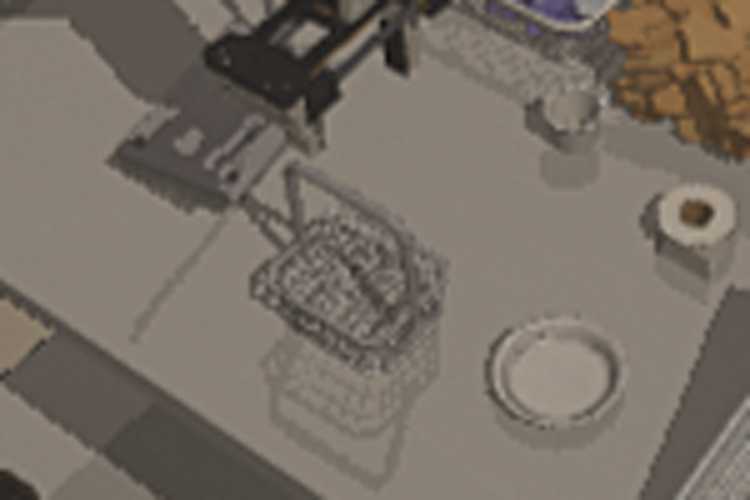

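```bash
python3 - <<'E'
from h import *
s=load('w3')
print(onz(s,255.5,138,.15),onz(s,256,272,.15), onz(s,255.5,141,.06),onz(s,255.5,238,.06))
im=cv2.cvtColor(s['pixels'],cv2.COLOR_RGB2HSV)
m=((im[:,:,2]>235)).astype(np.uint8)[:110,165:275]
print('dish',onz(s,220,49.5,.014))
cv2.imwrite('pics/w3z.png',cv2.resize(s['pixels'][120:290,190:320,::-1],None,fx=3.5,fy=3.5))
E
```

```text
[0.43229557 0.00537828 0.15      ] [0.43045214 0.13839277 0.15      ] [0.43225502 0.01636083 0.06      ] [0.43100245 0.14055513 0.06      ]
dish [ 0.47764801 -0.09203135  0.014     ]
```

View pics/w3z.png

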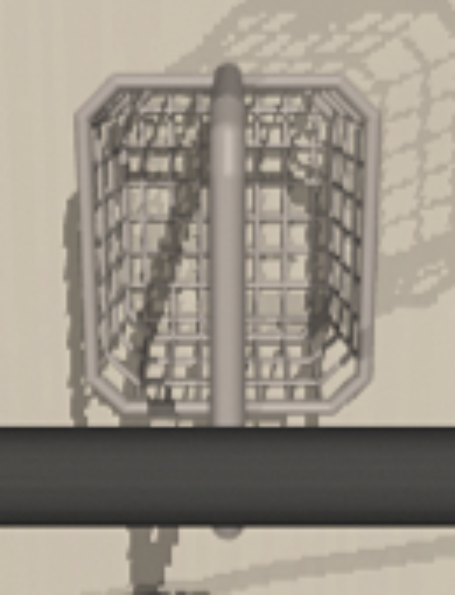

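Emit:
drive_tool:
  moves:
    - [0,-0.01,0.3,0,0,0]
    - [0,-0.01,0.6,0,0,0]
    - [0,-0.01,0.8,0,0,0]
    - [0,-0.01,0.885,0,0,0]
    - [0,-0.01,0.885,0,0,0]
    - [0,-0.01,0.885,0,0,0]

```text
clock: 3.6
tool_pos: [0.4337, 0.0494, 0.1372]
orientation: [180.0, 0.2, -179.4]
force: [0.8, -0.5, 0.2]
opening: 0.088
```

Emit:
drive_tool:
  moves:
    - [0,0,0,0,0,0]
    - [0,0,0,0,0,0]
    - [0,0,0,0,0,0]
    - [0,0,0,0,0,0]
    - [0,0,0,0,0,0]
    - [0,0,0,0,0,0]
    - [0,0,0,0,0,0]
    - [0,0,0,0,0,0]
  fingers: -1

```text
clock: 4.4
tool_pos: [0.4337, 0.0494, 0.1372]
orientation: [180.0, 0.2, -179.4]
force: [0.3, 0.1, 0.1]
opening: 0.0294
```

Emit:
drive_tool:
  moves:
    - [0,0,0,0,0,0]
    - [0,0,0,0,0,0]
    - [0,0,0,0,0,0]
    - [0,0,0,0,0,0]
    - [0,0,0,0,0,0]
    - [0,0,0,0,0,0]

```text
clock: 5.0
tool_pos: [0.4336, 0.0493, 0.1372]
orientation: [180.0, 0.2, -179.4]
force: [0.1, -0.4, 0.4]
opening: 0.0089
```

Emit:
drive_tool:
  moves:
    - [0,0,-0.1,0,0,0]
    - [0,0,-0.25,0,0,0]
    - [0,0,-0.4,0,0,0]
    - [0,0,-0.55,0,0,0]
    - [0,0,-0.7,0,0,0]
    - [0,0,-0.85,0,0,0]
    - [0,0,-1,0,0,0]
    - [0,0,-1,0,0,0]

```text
clock: 5.8
tool_pos: [0.4344, 0.0497, 0.2899]
orientation: [179.9, 0.5, -179.4]
force: [0.7, -0.1, -1.0]
opening: 0.0091
```

```bash
python3 - <<'E'
from h import *
s=snap('wrist','w4.png'); S=snap('scene','scene3.png')
go([.432,.048,.32],[180,0,-179.4])
cv2.imwrite('pics/s4.png',cv2.resize(S['pixels'][90:240,140:290,::-1],None,fx=4,fy=4,interpolation=cv2.INTER_CUBIC))
E
```

```text
clock 5.9 tcp [0.4329 0.0493 0.2868] [ 179.94    0.19 -179.45] F [ 0.2  1.  -3.3] op 0.0089
units [ 0.005 -0.009 -0.221] [ 0.001  0.003 -0.001] rows>= 1.0
```

View pics/s4.png

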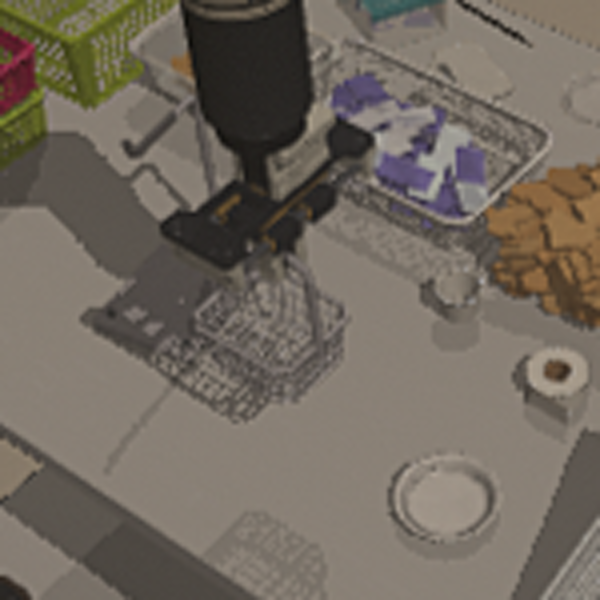

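View pics/w4.png

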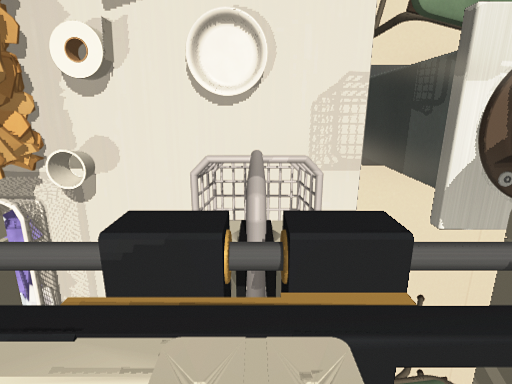

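```bash
python3 - <<'E'
from h import *
T=load('top0');S=load('scene0');
f=lambda u,v:(80+u/3.6,125+v/3.6); g=lambda u,v:(150+u/4,105+v/4)
A=np.array([onz(T,*f(*p),.012)[:2] for p in [(297,282),(188,288),(188,132),(293,125)]])
B=np.array([onz(S,*g(*p),.012)[:2] for p in [(146,283),(70,254),(148,168),(219,196)]])
for A in (A,B):
  print(A); d=(A[2]+A[3]-A[0]-A[1]); c=A.mean(0); y=np.arctan2(d[1],d[0]); print(c,np.degrees(y), 'seat',c-.005*np.array([np.cos(y),np.sin(y)]))
for n,p,q in [('hook post top',(174,60),(155,42)),('bend?',(172,70),(155,44)),('hooktip',(163,187),(90,90)),('tip2',(165,180),(92,80))]:
  print(n,tri(T,f(*p),S,g(*q)))
cv2.imwrite('pics/hk.png',cv2.resize(np.hstack([T['pixels'][135:195,100:160,::-1],S['pixels'][108:168,150:210,::-1]]),None,fx=6,fy=6,interpolation=cv2.INTER_CUBIC))
E
```

```text
[[0.46957696 0.26613318]
 [0.45364585 0.36650487]
 [0.60286822 0.39092535]
 [0.6198601  0.29238381]]
[0.53648778 0.3289868 ] 9.602518424277417 seat [0.53155784 0.32815274]
[[0.47199171 0.26212742]
 [0.45330217 0.36092708]
 [0.60457956 0.38657892]
 [0.61923898 0.28821855]]
[0.5372781  0.32446299] 9.833321480055714 seat [0.53235156 0.32360908]
hook post top (array([0.61234225, 0.34229693, 0.21575435]), np.float64(0.0019260955062618075))
bend? (array([0.60535004, 0.3394926 , 0.2184356 ]), np.float64(0.00836343511458839))
hooktip (array([0.50220699, 0.32591841, 0.23474981]), np.float64(0.0048299719358465285))
tip2 (array([0.50440751, 0.32065129, 0.24923144]), np.float64(0.003454164067873358))
```

View pics/hk.png

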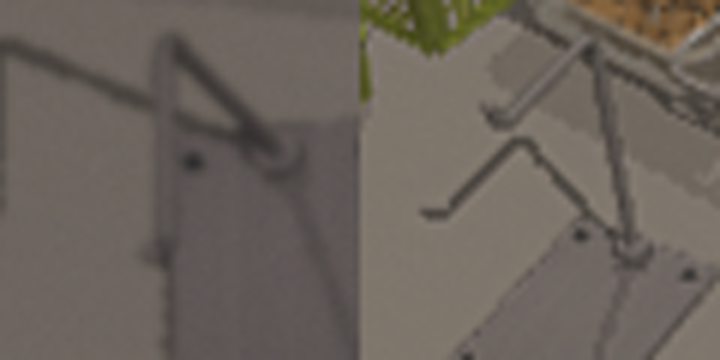

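```bash
python3 -c "
from h import *
go([.4285,.2799,.269],[180,0,-170.4])"
```

```text
clock 5.9 tcp [0.4329 0.0493 0.2868] [ 179.94    0.19 -179.45] F [ 0.2  1.  -3.3] op 0.0089
units [0.015 1.537 0.121] [ 0.001  0.003 -0.151] rows>= 5.0
```

Emit:
drive_tool:
  moves:
    - [0,0.08,0.01,0,0,-0.01]
    - [0,0.22,0.03,0,0,-0.03]
    - [0,0.4,0.06,0,0,-0.06]
    - [0,0.58,0.09,0,0,-0.09]
    - [0,0.75,0.11,0,0,-0.12]
    - [0,0.9,0.11,0,0,-0.15]
    - [0,0.97,0.11,0,0,-0.15]
    - [0,1,0.11,0,0,-0.15]

```text
clock: 6.7
tool_pos: [0.431, 0.2003, 0.2694]
orientation: [-180.0, 0.1, -170.4]
force: [0.2, 0.3, -2.6]
opening: 0.009
```

```bash
python3 -c "
from h import *
go([.4285,.2799,.269],[180,0,-170.4])"
```

```text
clock 6.7 tcp [0.431  0.2003 0.2694] [-1.7997e+02  1.0000e-01 -1.7040e+02] F [ 0.2  0.3 -2.6] op 0.009
units [-0.072  0.526  0.003] [-0.001  0.002 -0.   ] rows>= 2.0
```

Emit:
drive_tool:
  moves:
    - [-0.01,0.1,0,0,0,0]
    - [-0.03,0.24,0,0,0,0]
    - [-0.06,0.4,0,0,0,0]
    - [-0.072,0.49,0,0,0,0]
    - [-0.072,0.525,0,0,0,0]
    - [-0.072,0.525,0,0,0,0]
    - [-0.072,0.525,0,0,0,0]

```text
clock: 7.4
tool_pos: [0.4283, 0.2791, 0.2693]
orientation: [-180.0, 0.1, -170.4]
force: [0.0, 0.3, -2.8]
opening: 0.0086
```

```bash
python3 - <<'E'
from h import *
s=snap('wrist','w5.png'); S=snap('scene','scene5.png'); T=snap('top','top5.png')
go([.5487,.3004,.269],[180,0,-170.4])
cv2.imwrite('pics/s5.png',np.hstack([cv2.resize(x['pixels'][y:y+150,z:z+130,::-1],None,fx=3,fy=3,interpolation=cv2.INTER_CUBIC) for x,y,z in((S,85,130),(T,120,90))]))
E
```

```text
clock 7.55 tcp [0.4285 0.279  0.2696] [-1.7998e+02  1.1000e-01 -1.7044e+02] F [ 0.6  0.5 -2.2] op 0.0089
units [-0.814  0.007  0.006] [-0.     0.002 -0.001] rows>= 3.0
```

View pics/s5.png

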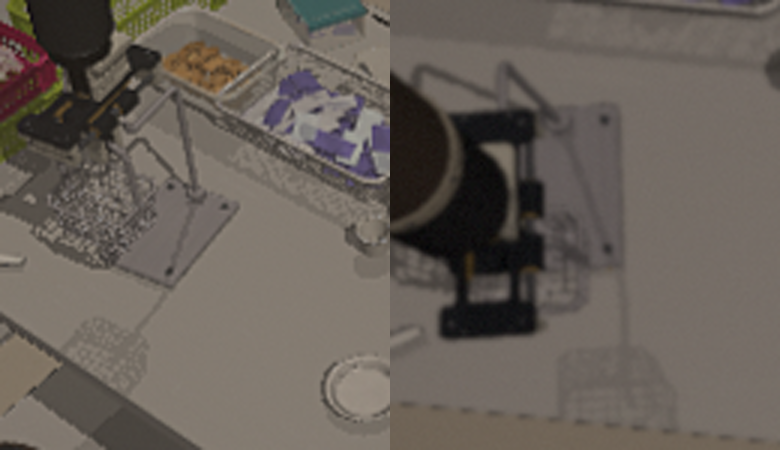

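View pics/w5.png

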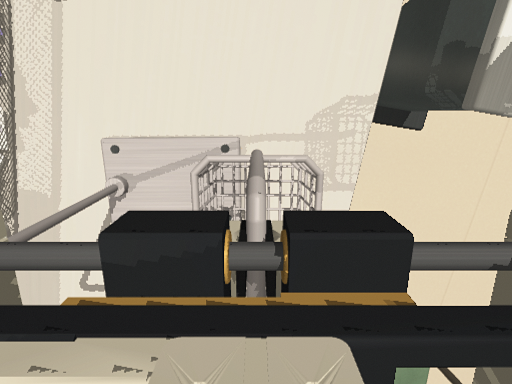

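Emit:
drive_tool:
  moves:
    - [-0.06,0.007,0,0,0,0]
    - [-0.16,0.007,0,0,0,0]
    - [-0.28,0.007,0,0,0,0]
    - [-0.4,0.007,0,0,0,0]
    - [-0.52,0.007,0,0,0,0]
    - [-0.64,0.007,0,0,0,0]
    - [-0.74,0.007,0,0,0,0]
    - [-0.81,0.007,0,0,0,0]

```text
clock: 8.35
tool_pos: [0.5502, 0.3001, 0.269]
orientation: [-179.9, 0.1, -170.5]
force: [0.4, 0.9, -2.0]
opening: 0.0087
```

```bash
python3 - <<'E'
from h import *
s=snap('wrist','w6.png'); S=snap('scene','scene6.png'); T=snap('top','top6.png')
go([.5487,.3004,.223],[180,0,-170.4])
cv2.imwrite('pics/s6.png',np.hstack([cv2.resize(x['pixels'][y:y+150,z:z+130,::-1],None,fx=3,fy=3,interpolation=cv2.INTER_CUBIC) for x,y,z in((S,85,130),(T,120,90))]))
E
```

```text
clock 8.5 tcp [0.5489 0.3    0.269 ] [-1.7994e+02  5.0000e-02 -1.7050e+02] F [-0.1  0.1 -2. ] op 0.0087
units [0.001 0.003 0.307] [-0.001  0.001 -0.002] rows>= 1.0
```

View pics/s6.png

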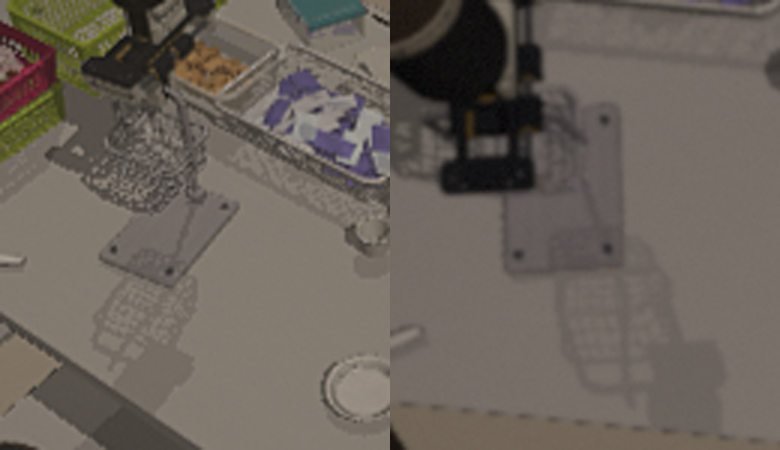

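View pics/w6.png

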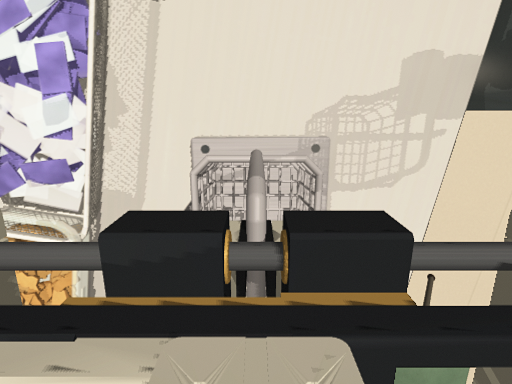

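```bash
python3 - <<'E'
from h import *
s=load('w6')
ex=np.array([.9857,.1685,0]);seat=np.array([.532,.327,.23])
for dx,dz in[(-.036,.027),(-.036,0.0),(-.09,0),(-.024,0),(.08,0)]: print(dx,dz,proj(s,seat+ex*dx+[0,0,dz]))
E
```

```text
-0.036 0.027 (np.float64(335.5487416427685), np.float64(272.8915365668763))
-0.036 0.0 (np.float64(325.90305662924953), np.float64(253.24449178270226))
-0.09 0 (np.float64(402.62827125196986), np.float64(253.14079379393985))
-0.024 0 (np.float64(308.8669161510544), np.float64(253.26751698390325))
0.08 0 (np.float64(161.43176004925513), np.float64(253.4667830170556))
```

Emit:
drive_tool:
  moves:
    - [0,0,0.05,0,0,0]
    - [0,0,0.1,0,0,0]
    - [0,0,0.15,0,0,0]
    - [0,0,0.2,0,0,0]
    - [0,0,0.24,0,0,0]
    - [0,0,0.26,0,0,0]
    - [0,0,0.26,0,0,0]

```text
clock: 9.2
tool_pos: [0.5487, 0.2998, 0.2295]
orientation: [-179.9, 0.0, -170.5]
force: [-0.5, 0.2, -1.5]
opening: 0.0092
```

Emit:
drive_tool:
  moves:
    - [0,0,0.02,0,0,0]
    - [0,0,0.035,0,0,0]
    - [0,0,0.045,0,0,0]
    - [0,0,0.045,0,0,0]

```text
clock: 9.6
tool_pos: [0.5487, 0.2998, 0.2225]
orientation: [-179.9, 0.0, -170.5]
force: [0.7, 0.4, -1.8]
opening: 0.0086
```

Emit:
drive_tool:
  moves:
    - [0,0,0.01,0,0,0]
    - [0,0,0.02,0,0,0]
    - [0,0,0.03,0,0,0]
    - [0,0,0.03,0,0,0]

```text
clock: 10.0
tool_pos: [0.5493, 0.2997, 0.2195]
orientation: [-179.9, 0.1, -170.5]
force: [-2.1, -2.7, 7.4]
opening: 0.009
```

```bash
python3 - <<'E'
from h import *
s=snap('wrist','w7.png'); S=snap('scene','scene7.png'); T=snap('top','top7.png')
go([.5487,.3004,.223],[180,0,-170.4])
cv2.imwrite('pics/s7.png',cv2.resize(S['pixels'][80:180,130:230,::-1],None,fx=6,fy=6,interpolation=cv2.INTER_CUBIC))
E
```

```text
clock 10.15 tcp [0.5492 0.2997 0.2196] [-1.7993e+02  1.2000e-01 -1.7048e+02] F [-2.3 -3.   6.5] op 0.0087
units [ 0.003  0.005 -0.023] [-0.001  0.002 -0.001] rows>= 1.0
```

View pics/s7.png

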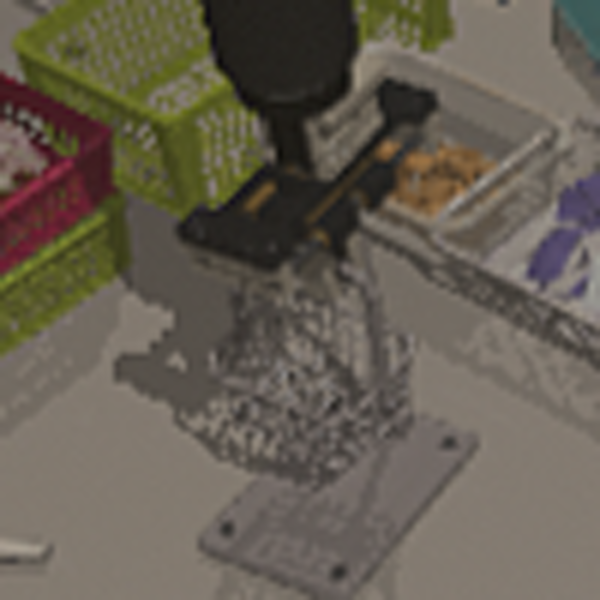

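View pics/w7.png

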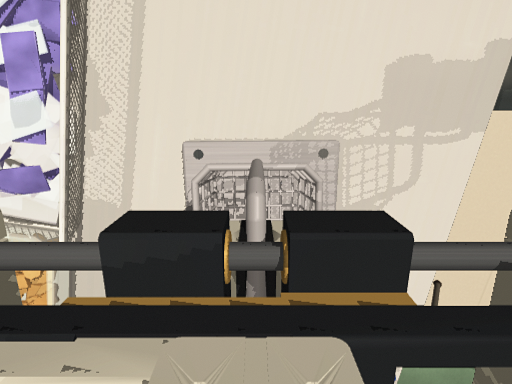

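Emit:
drive_tool:
  moves:
    - [0,0,-0.01,0,0,0]
    - [0,0,-0.01,0,0,0]
    - [0,0,-0.01,0,0,0]

```text
clock: 10.45
tool_pos: [0.5494, 0.2997, 0.2211]
orientation: [-179.9, 0.1, -170.5]
force: [0.1, -0.6, 0.5]
opening: 0.009
```

Emit:
drive_tool:
  moves:
    - [0,0,0,0,0,0]
    - [0,0,0,0,0,0]
    - [0,0,0,0,0,0]
    - [0,0,0,0,0,0]
    - [0,0,0,0,0,0]
    - [0,0,0,0,0,0]
    - [0,0,0,0,0,0]
    - [0,0,0,0,0,0]
  fingers: 0

```text
clock: 11.25
tool_pos: [0.5494, 0.2998, 0.2211]
orientation: [-179.9, 0.1, -170.5]
force: [-0.2, 0.2, -0.1]
opening: 0.0436
```

```bash
python3 - <<'E'
from h import *
s=snap('wrist','w8.png'); S=snap('scene','scene8.png')
go([.5487,.3004,.223],[180,0,-170.4])
cv2.imwrite('pics/s8.png',cv2.resize(S['pixels'][80:180,130:230,::-1],None,fx=6,fy=6,interpolation=cv2.INTER_CUBIC))
E
```

```text
clock 11.35 tcp [0.5494 0.2997 0.2211] [-1.7993e+02  1.3000e-01 -1.7048e+02] F [-0.7  0.5  0.4] op 0.0439
units [ 0.004  0.005 -0.013] [-0.001  0.002 -0.001] rows>= 1.0
```

View pics/w8.png

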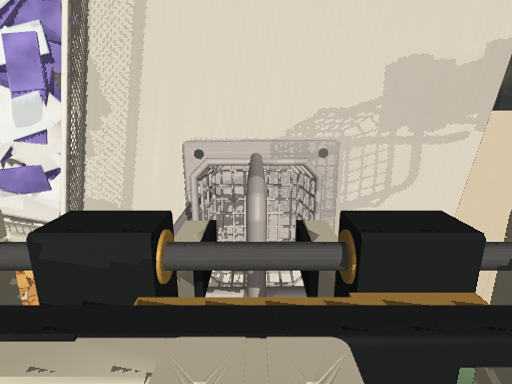

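View pics/s8.png

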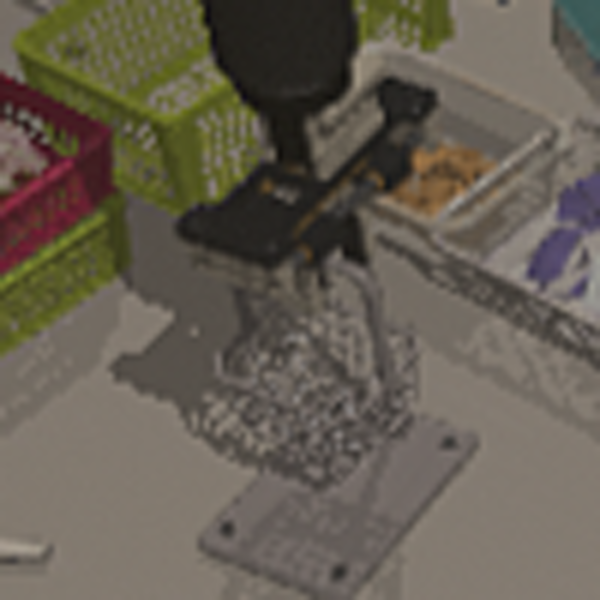

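Emit:
drive_tool:
  moves:
    - [0,0,-0.1,0,0,0]
    - [0,0,-0.25,0,0,0]
    - [0,0,-0.45,0,0,0]
    - [0,0,-0.7,0,0,0]
    - [0,0,-1,0,0,0]
    - [0,0,-1,0,0,0]
    - [0,0,-1,0,0,0]

```text
clock: 12.05
tool_pos: [0.5492, 0.3002, 0.3724]
orientation: [180.0, 0.3, -170.5]
force: [0.2, 1.2, -1.3]
opening: 0.0434
```

```bash
python3 - <<'E'
from h import *
s=snap('wrist','w9.png'); S=snap('scene','scene9.png')
T=snap('top','top9.png')
go([.4757,-.09+.09,.37],[180,0,180])
cv2.imwrite('pics/s9.png',cv2.resize(S['pixels'][80:180,130:230,::-1],None,fx=6,fy=6,interpolation=cv2.INTER_CUBIC))
E
```

```text
clock 12.2 tcp [0.5486 0.2996 0.3698] [-1.7988e+02  3.0000e-02 -1.7049e+02] F [ 0. -0. -0.] op 0.0439
units [ 0.809 -1.89   0.002] [-0.002  0.001  0.159] rows>= 7.0
```

View pics/w9.png

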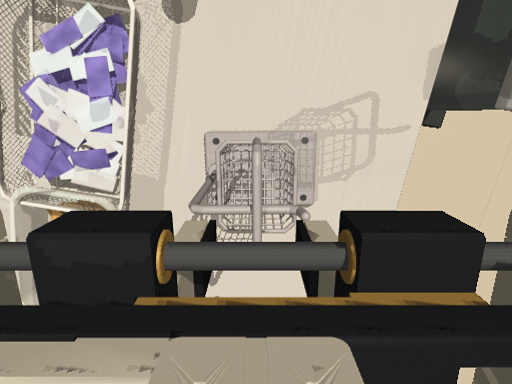

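View pics/s9.png

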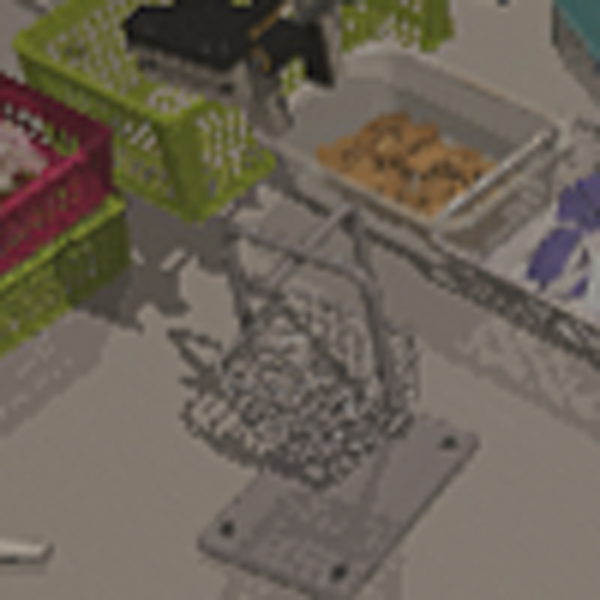

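Emit:
drive_tool:
  moves:
    - [0.05,-0.3,0,0,0,0.04]
    - [0.1,-0.6,0,0,0,0.1]
    - [0.2,-0.95,0,0,0,0.16]
    - [0.2,-0.95,0,0,0,0.16]
    - [0.2,-0.95,0,0,0,0.16]
  fingers: 1

```text
clock: 12.7
tool_pos: [0.5423, 0.1527, 0.3697]
orientation: [-179.9, 0.0, 179.8]
force: [-0.0, 1.6, 0.1]
opening: 0.0784
```

```bash
python3 -c "
from h import *
go([.5,-.03,.37],[180,0,180])"
```

```text
clock 12.7 tcp [0.5423 0.1527 0.3697] [-1.7987e+02  3.0000e-02  1.7981e+02] F [-0.   1.6  0.1] op 0.0784
units [ 2.780e-01 -1.219e+00  1.000e-03] [-0.002  0.    -0.003] rows>= 4.0
```

Emit:
drive_tool:
  moves:
    - [0.1,-0.3,0,0,0,0]
    - [0.2,-0.6,0,0,0,0]
    - [0.28,-0.95,0,0,0,0]
    - [0.28,-0.95,0,0,0,0]
    - [0.28,-0.95,0,0,0,0]
    - [0.28,-0.95,0,0,0,0]

```text
clock: 13.3
tool_pos: [0.5002, 0.0114, 0.3694]
orientation: [-179.9, -0.0, 179.9]
force: [0.8, 0.5, -0.6]
opening: 0.0876
```

```bash
python3 - <<'E'
from h import *
s=snap('wrist','w10.png')
go([.525,-.09,.12],[180,0,180])
E
```

```text
clock 13.35 tcp [0.5003 0.0117 0.3694] [-1.7986e+02 -3.0000e-02  1.7989e+02] F [-0.5 -0.2 -0. ] op 0.0873
units [-0.167 -0.673  1.664] [-0.002 -0.001 -0.002] rows>= 6.0
```

View pics/w10.png

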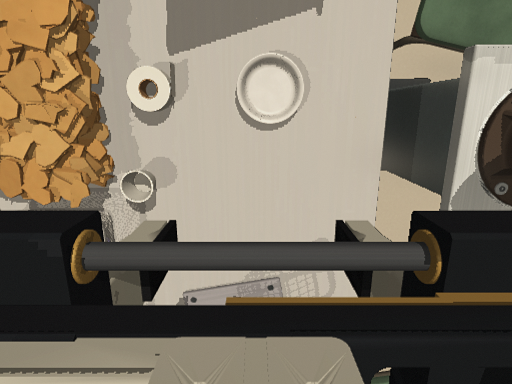

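```bash
python3 - <<'E'
from h import *
s=load('w10')
c=s['pixels'][40:140,220:320,::-1]; c=cv2.resize(c,None,fx=6,fy=6,interpolation=cv2.INTER_CUBIC)
# predicted rim circle for centre guess
for C in [(.4757,-.092)]:
  P=np.array([proj(s,[C[0]+.054*np.cos(a),C[1]+.054*np.sin(a),.016]) for a in np.linspace(0,6.28,60)])
  for p in (P-[220,40])*6: cv2.circle(c,tuple(p.astype(int)),2,(0,0,255),-1)
cv2.imwrite('pics/d1.png',c)
E
```

```text
(no output)
```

View pics/d1.png

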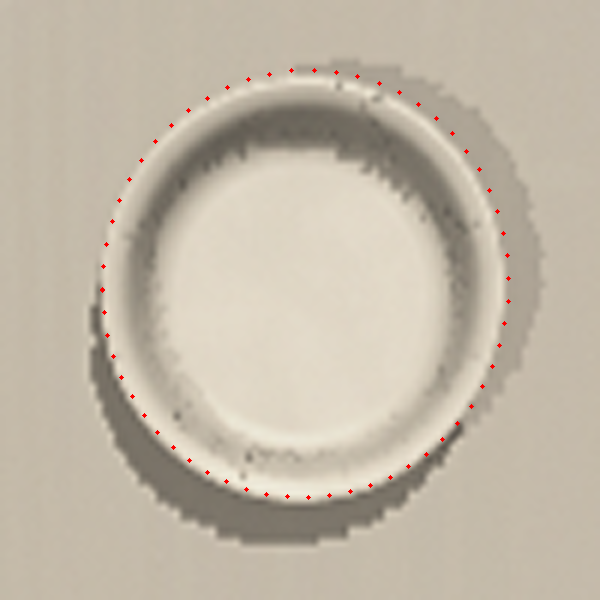

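Emit:
drive_tool:
  moves:
    - [0,-0.3,0,0,0,0]
    - [0,-0.6,0,0,0,0]
    - [0,-0.9,0,0,0,0]
    - [0,-1,0,0,0,0]
    - [0,-1,0,0,0,0]
  fingers: 0

```text
clock: 13.85
tool_pos: [0.5006, -0.139, 0.3689]
orientation: [-179.8, -0.1, 179.8]
force: [-0.6, -0.4, 0.0]
opening: 0.0531
```

Emit:
drive_tool:
  moves:
    - [0,-0.3,0,0,0,0]
    - [0,-0.5,0,0,0,0]
    - [0,-0.5,0,0,0,0]
    - [0,-0.5,0,0,0,0]

```text
clock: 14.25
tool_pos: [0.501, -0.2131, 0.3684]
orientation: [-179.9, -0.2, 179.8]
force: [-0.2, 0.4, 1.1]
opening: 0.0436
```

```bash
python3 - <<'E'
from h import *
s=snap('wrist','w11.png')
go([.5247,-.091,.12],[180,0,180])
cv2.imwrite('pics/w11z.png',cv2.resize(s['pixels'][:220,130:400,::-1],None,fx=2.9,fy=2.7,interpolation=cv2.INTER_CUBIC))
E
```

```text
clock 14.3 tcp [ 0.5009 -0.2127  0.3686] [-1.7987e+02 -1.7000e-01  1.7988e+02] F [-0.4 -1.1  0.1] op 0.0441
units [-0.162  0.816  1.655] [-0.002 -0.003 -0.002] rows>= 6.0
```

View pics/w11z.png

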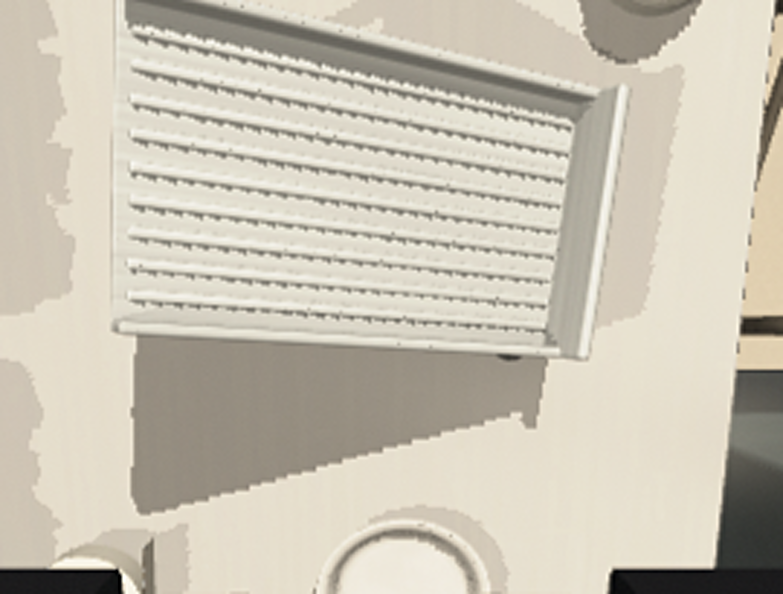

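```bash
python3 - <<'E'
from h import *
from scipy.optimize import least_squares
s=load('w11')
px=np.array([(115,326),(590,357),(627,88),(547,335),(573,122)])/[2.9,2.7]+[130,0]
B=np.array([(.120,.071,.012),(-.117,.071,.028),(-.117,-.071,.028),(-.112,.065,0),(-.112,-.065,0)])
def f(p,r=False):
  R=Ro.from_euler('xyz',[0,-28,p[2]],degrees=True)
  W=R.apply(B)+[p[0],p[1],.09]
  return (np.array([proj(s,w) for w in W])-px).ravel()
r=least_squares(f,[.492,-.33,-4.4]); print(r.x); print(np.round(r.fun.reshape(-1,2),1))
# top/scene corners
T=load('top0');S=load('scene0')
f2=lambda u,v:(240+u/4,140+v/4); g2=lambda u,v:(220+u/4,165+v/4)
R=Ro.from_euler('xyz',[0,-28,r.x[2]],degrees=True)
for b,p,q in [((.12,.071,.012),(365,122),(352,115)),((.12,-.071,.012),(538,152),(478,190)),((-.117,.071,.028),(306,405),(207,318)),((-.117,-.071,.028),(470,438),(325,405))]:
  w=R.apply(b)+[r.x[0],r.x[1],.09]; print(np.subtract(proj(T,w),f2(*p)),np.subtract(proj(S,w),g2(*q)))
E
```

```text
[ 0.49505306 -0.32916326 -5.67331057]
[[ 0.1  1.6]
 [-2.4  2.1]
 [ 0.9 -1. ]
 [-1.4  4.3]
 [ 2.6 -6.5]]
[-0.48935647 -0.41507317] [ 0.08337773 -2.291111  ]
[2.13243933 1.05600998] [ 0.16161003 -0.47737582]
[-1.96634847  1.06685683] [-2.63378809 -2.01182362]
[1.05826662 1.73935683] [-1.7224321  -0.37909703]
```

Emit:
drive_tool:
  moves:
    - [-0.08,0.3,0,0,0,0]
    - [-0.16,0.6,0.1,0,0,0]
    - [-0.16,0.81,0.35,0,0,0]
    - [-0.16,0.81,0.65,0,0,0]
    - [-0.16,0.81,0.9,0,0,0]
    - [-0.16,0.81,1,0,0,0]
    - [-0.16,0.81,1,0,0,0]

```text
clock: 15.0
tool_pos: [0.5233, -0.09, 0.2159]
orientation: [-179.9, -0.4, 180.0]
force: [-0.0, -0.6, -0.0]
opening: 0.0434
```

```bash
python3 - <<'E'
from h import *
go([.5247,-.091,.03],[180,0,180])
E
```

```text
clock 15.0 tcp [ 0.5233 -0.09    0.2159] [-179.86   -0.42  179.99] F [-0.  -0.6 -0. ] op 0.0434
units [-0.018 -0.003  1.24 ] [-0.002 -0.007 -0.   ] rows>= 4.0
```

Emit:
drive_tool:
  moves:
    - [-0.01,-0.01,0.3,0,-0.005,0]
    - [-0.01,-0.01,0.6,0,-0.005,0]
    - [-0.01,-0.01,0.85,0,-0.005,0]
    - [-0.01,-0.01,1,0,-0.005,0]
    - [-0.01,-0.01,1,0,-0.005,0]
    - [-0.01,-0.01,1,0,-0.005,0]

```text
clock: 15.6
tool_pos: [0.5251, -0.0913, 0.0674]
orientation: [-179.8, -0.0, -179.9]
force: [-0.3, -0.1, 0.9]
opening: 0.0438
```

```bash
python3 - <<'E'
from h import *
go([.5247,-.091,.008],[180,0,180])
E
```

```text
clock 15.6 tcp [ 0.5251 -0.0913  0.0674] [-1.7984e+02 -4.0000e-02 -1.7993e+02] F [-0.3 -0.1  0.9] op 0.0438
units [0.002 0.003 0.396] [-0.003 -0.001  0.001] rows>= 2.0
```

Emit:
drive_tool:
  moves:
    - [0,0,0.12,0,0,0]
    - [0,0,0.25,0,0,0]
    - [0,0,0.34,0,0,0]
    - [0,0,0.39,0,0,0]
    - [0,0,0.395,0,0,0]
    - [0,0,0.395,0,0,0]

```text
clock: 16.2
tool_pos: [0.5261, -0.0912, 0.0094]
orientation: [-179.9, 0.1, -179.9]
force: [0.0, 0.2, 0.4]
opening: 0.0439
```

```bash
python3 - <<'E'
from h import *
s=snap('wrist','w12.png')
go([.5247,-.091,.008],[180,0,180])
E
```

```text
clock 16.25 tcp [ 0.5261 -0.0912  0.0094] [-1.7985e+02  8.0000e-02 -1.7990e+02] F [-0.4 -0.4 -0.1] op 0.0438
units [0.009 0.001 0.009] [-0.002  0.001  0.002] rows>= 1.0
```

View pics/w12.png

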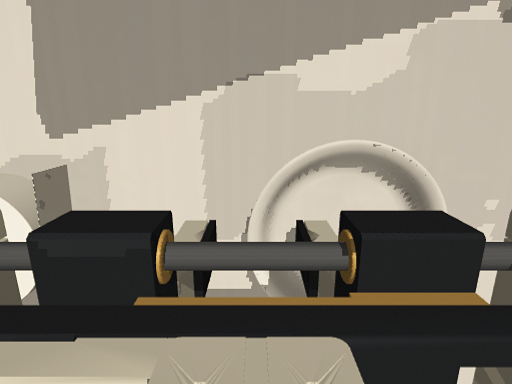

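Emit:
drive_tool:
  moves:
    - [0.009,0,0.01,0,0,0]
    - [0.009,0,0.01,0,0,0]
    - [0.009,0,0.01,0,0,0]
    - [0.009,0,0.01,0,0,0]
    - [0.009,0,0.01,0,0,0]
    - [0.009,0,0.01,0,0,0]
    - [0.009,0,0.01,0,0,0]
    - [0.009,0,0.01,0,0,0]
  fingers: -1

```text
clock: 17.05
tool_pos: [0.5248, -0.0913, 0.008]
orientation: [-179.9, 0.1, -179.9]
force: [0.1, -0.5, 2.0]
opening: 0.0106
```

```bash
python3 - <<'E'
from h import *
s=snap('wrist','w13.png')
go([.5247,-.091,.15],[180,0,180])
E
```

```text
clock 17.1 tcp [ 0.5248 -0.0913  0.008 ] [-1.7985e+02  8.0000e-02 -1.7990e+02] F [-0.2 -0.3  1.2] op 0.0106
units [-0.001 -0.001 -0.947] [-0.002  0.001  0.002] rows>= 3.0
```

View pics/w13.png

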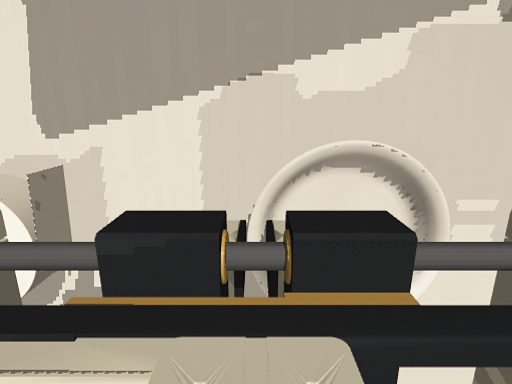

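Emit:
drive_tool:
  moves:
    - [0,0,-0.05,0,0,0]
    - [0,0,-0.15,0,0,0]
    - [0,0,-0.3,0,0,0]
    - [0,0,-0.5,0,0,0]
    - [0,0,-0.7,0,0,0]
    - [0,0,-0.9,0,0,0]
    - [0,0,-1,0,0,0]
    - [0,0,-1,0,0,0]

```text
clock: 17.9
tool_pos: [0.5259, -0.0907, 0.161]
orientation: [-179.9, 0.4, -179.9]
force: [-0.3, 0.2, -0.9]
opening: 0.0107
```

```bash
python3 - <<'E'
from h import *
s=snap('wrist','w14.png'); S=snap('scene','scene14.png')
cv2.imwrite('pics/s14.png',np.hstack([cv2.resize(S['pixels'][80:270,170:370,::-1],(400,380)),cv2.resize(s['pixels'][:,:,::-1],(400,380))]))
Rb=Ro.from_euler('xyz',[0,-28,-5],degrees=True)
C=np.array([.494,-.329,.09])
Rt=(Rb*Ro.from_euler('xyz',[180,0,180],degrees=True)); e=Rt.as_euler('xyz',degrees=True); print(e)
for h in (.05,.02,.008): 
  p=C+Rb.apply([.040+.049,0,h]); print(h,p); go(p,e)
E
```

```text
[180.  28. 175.]
0.05 [ 0.54889905 -0.33380304  0.17593035]
clock 18.0 tcp [ 0.5242 -0.0908  0.1581] [-1.7988e+02  1.1000e-01 -1.7992e+02] F [-0.2  0.4 -0.7] op 0.0108
units [-0.162 -1.621 -0.116] [ 0.019 -0.465  0.083] rows>= 5.0
0.02 [ 0.5629296  -0.33503056  0.14944192]
clock 18.0 tcp [ 0.5242 -0.0908  0.1581] [-1.7988e+02  1.1000e-01 -1.7992e+02] F [-0.2  0.4 -0.7] op 0.0108
units [-0.256 -1.629  0.061] [ 0.019 -0.465  0.083] rows>= 5.0
0.008 [ 0.56854183 -0.33552156  0.13884655]
clock 18.0 tcp [ 0.5242 -0.0908  0.1581] [-1.7988e+02  1.1000e-01 -1.7992e+02] F [-0.2  0.4 -0.7] op 0.0108
units [-0.293 -1.632  0.132] [ 0.019 -0.465  0.083] rows>= 5.0
```

View pics/s14.png

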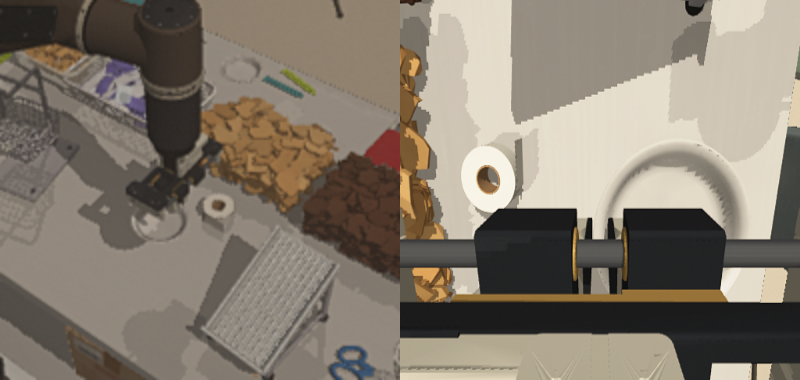

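Emit:
drive_tool:
  moves:
    - [0,0,-0.2,0,0,0]
    - [0,-0.1,-0.45,0,0,0]
    - [0,-0.25,-0.65,0,-0.06,0.01]
    - [-0.01,-0.45,-0.75,0,-0.14,0.02]
    - [-0.02,-0.65,-0.75,0.01,-0.22,0.04]
    - [-0.03,-0.85,-0.75,0.01,-0.3,0.06]
    - [-0.04,-1,-0.75,0.01,-0.38,0.08]
    - [-0.04,-1,-0.75,0.02,-0.38,0.08]

```text
clock: 18.8
tool_pos: [0.5277, -0.2423, 0.2688]
orientation: [-179.7, 22.9, 175.1]
force: [-0.8, -0.0, 0.0]
opening: 0.0107
```

```bash
cat >> h.py <<'E'
Rb=Ro.from_euler('xyz',[0,-28,-5],degrees=True); C=np.array([.494,-.329,.09])
def gob(x,y,h): 
    p=C+Rb.apply([x+.049,y,h]); print(p); go(p,[180,28,175]); o=sensors.get_obs(); print('tcp in board',Rb.inv().apply(o['tool_pos']-C), np.round(o['joint_pos'],1))
E
python3 -c "
from h import *
gob(.04,0,.1)"
```

```text
[ 0.5255148  -0.33175719  0.22007773]
clock 18.8 tcp [ 0.5277 -0.2423  0.2688] [-179.7    22.91  175.06] F [-0.8 -0.   0. ] op 0.0107
units [ 0.092 -0.594  0.317] [-0.005 -0.085  0.001] rows>= 3.0
tcp in board [0.10688538 0.08926888 0.14570279] [ -5.3  -2.4 -25.8   0.3 -43.8   0.1]
```

Emit:
drive_tool:
  moves:
    - [0.02,-0.15,0.05,0,-0.02,0]
    - [0.05,-0.35,0.15,0,-0.05,0]
    - [0.09,-0.5,0.25,-0.005,-0.085,0]
    - [0.09,-0.59,0.31,-0.005,-0.085,0]
    - [0.09,-0.595,0.315,-0.005,-0.085,0]
    - [0.09,-0.595,0.315,-0.005,-0.085,0]
    - [0.09,-0.595,0.315,-0.005,-0.085,0]

```text
clock: 19.5
tool_pos: [0.5258, -0.3313, 0.2204]
orientation: [-180.0, 28.0, 175.1]
force: [-0.2, -0.4, -0.3]
opening: 0.0105
```

```bash
python3 - <<'E'
from h import *
s=snap('wrist','w15.png'); S=snap('scene','scene15.png'); T=snap('top','top15.png')
cv2.imwrite('pics/s15.png',np.hstack([cv2.resize(S['pixels'][150:300,240:360,::-1],None,fx=3,fy=3),cv2.resize(T['pixels'][140:290,260:400,::-1],None,fx=3,fy=3)]))
gob(.04,0,.02)
E
```

```text
[ 0.5629296  -0.33503056  0.14944192]
clock 19.65 tcp [ 0.526  -0.3312  0.221 ] [-179.98   28.04  175.14] F [ 0.2  0.5 -0.1] op 0.0108
units [ 0.006 -0.004  0.537] [0.001 0.001 0.002] rows>= 2.0
tcp in board [0.08981352 0.0005547  0.10060881] [-18.6   3.4 -23.8 -11.  -35.9  21.1]
```

View pics/s15.png

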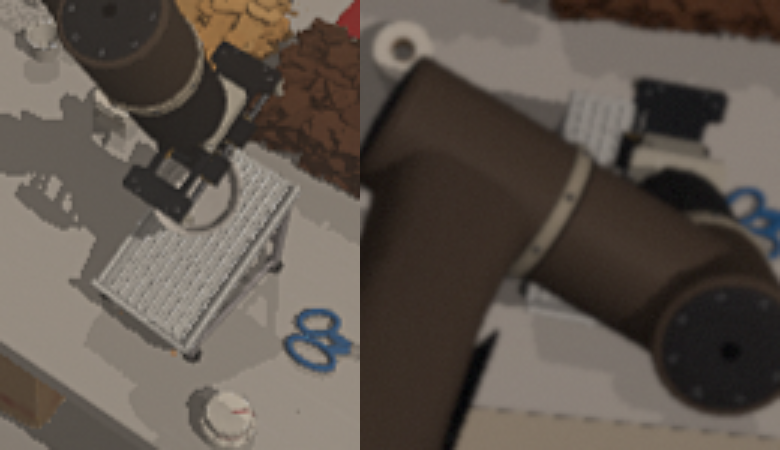

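View pics/w15.png

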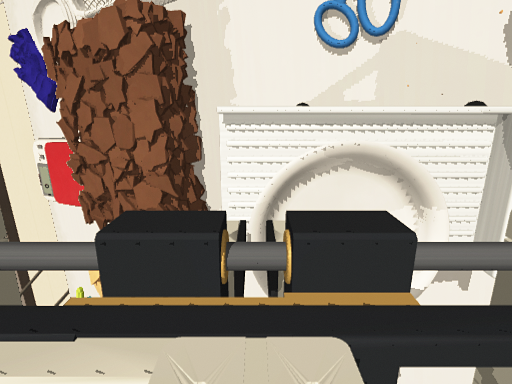

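```bash
python3 - <<'E'
from h import *
s=load('w15')
for b in [(.12,-.071,.012),(.12,-.065,0),(-.05,-.071,.012),(-.112,-.065,0)]: print(b,proj(s,C+Rb.apply(b)))
cv2.imwrite('pics/w15z.png',cv2.resize(s['pixels'][80:200,190:512,::-1],None,fx=2.4,fy=2.4,interpolation=cv2.INTER_CUBIC))
E
```

```text
(0.12, -0.071, 0.012) (np.float64(216.3656545672605), np.float64(105.44207337756671))
(0.12, -0.065, 0) (np.float64(218.41060325681244), np.float64(113.26699984843208))
(-0.05, -0.071, 0.012) (np.float64(434.83923653632735), np.float64(106.04785367452742))
(-0.112, -0.065, 0) (np.float64(500.8941068902227), np.float64(114.04713667679572))
```

View pics/w15z.png

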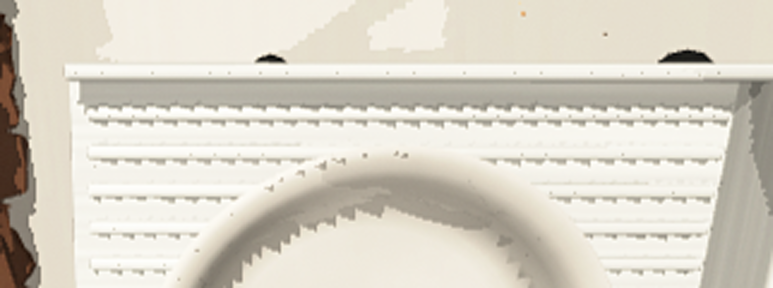

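Emit:
drive_tool:
  moves:
    - [0,0,0.1,0,0,0]
    - [0,0,0.22,0,0,0]
    - [0,0,0.34,0,0,0]
    - [0,0,0.44,0,0,0]
    - [0,0,0.51,0,0,0]
    - [0.005,0,0.54,0,0,0]
    - [0.005,0,0.54,0,0,0]

```text
clock: 20.35
tool_pos: [0.5632, -0.3343, 0.1483]
orientation: [180.0, 28.0, 175.1]
force: [-0.3, -0.4, 0.2]
opening: 0.0105
```

```bash
python3 - <<'E'
from h import *
gob(.04,0,.009)
E
```

```text
[ 0.56807414 -0.33548065  0.1397295 ]
clock 20.35 tcp [ 0.5632 -0.3343  0.1483] [180.    27.97 175.14] F [-0.3 -0.4  0.2] op 0.0105
units [-0.002 -0.005  0.066] [ 0.001 -0.     0.002] rows>= 1.0
tcp in board [0.08862993 0.00077469 0.0188889 ] [-17.7  11.  -24.9 -13.1 -27.3  23.1]
```

Lower in small steps until contact.

Emit:
drive_tool:
  moves:
    - [0,0,0.02,0,0,0]
    - [0,0,0.04,0,0,0]
    - [0,0,0.055,0,0,0]
    - [0,0,0.055,0,0,0]

```text
clock: 20.75
tool_pos: [0.5671, -0.3346, 0.141]
orientation: [180.0, 28.0, 175.1]
force: [-0.2, -1.0, -0.5]
opening: 0.0105
```

Emit:
drive_tool:
  moves:
    - [0,0,0.007,0,0,0]
    - [0,0,0.013,0,0,0]
    - [0,0,0.013,0,0,0]

```text
clock: 21.05
tool_pos: [0.568, -0.3347, 0.1392]
orientation: [180.0, 28.0, 175.1]
force: [0.0, -0.4, -0.2]
opening: 0.0103
```

```bash
python3 - <<'E'
from h import *
s=snap('wrist','w16.png'); S=snap('scene','scene16.png')
cv2.imwrite('pics/s16.png',cv2.resize(S['pixels'][150:300,240:400,::-1],None,fx=4,fy=4))
gob(.04,0,.009)
E
```

```text
[ 0.56807414 -0.33548065  0.1397295 ]
clock 21.15 tcp [ 0.568  -0.3347  0.1393] [179.99  27.98 175.14] F [0.1 0.9 0.1] op 0.0106
units [-0.002 -0.005 -0.002] [ 0.001 -0.     0.002] rows>= 1.0
tcp in board [0.08865026 0.00077136 0.00869995] [-17.6  12.  -24.8 -13.5 -26.4  23.4]
```

View pics/s16.png

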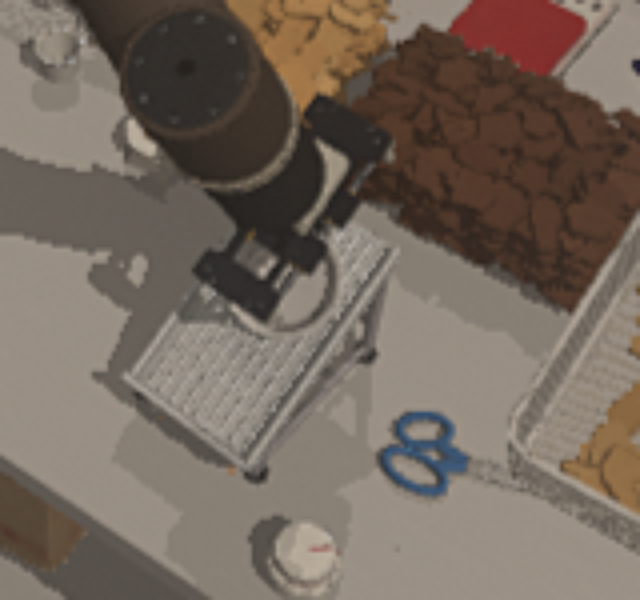

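Emit:
drive_tool:
  moves:
    - [0,0,0.005,0,0,0]
    - [0,0,0.01,0,0,0]
    - [0,0,0.01,0,0,0]

```text
clock: 21.45
tool_pos: [0.5688, -0.3348, 0.1384]
orientation: [-180.0, 28.0, 175.2]
force: [-2.6, 2.4, 4.5]
opening: 0.0106
```

Emit:
drive_tool:
  moves:
    - [0,0,0.005,0,0,0]
    - [0,0,0.01,0,0,0]
    - [0,0,0.01,0,0,0]

```text
clock: 21.75
tool_pos: [0.5694, -0.335, 0.138]
orientation: [-180.0, 28.0, 175.2]
force: [-7.1, 2.9, 9.9]
opening: 0.0106
```

Emit:
drive_tool:
  moves:
    - [0,0,-0.009,0,0,0]
    - [0,0,-0.009,0,0,0]

```text
clock: 21.95
tool_pos: [0.5688, -0.335, 0.1393]
orientation: [-180.0, 28.1, 175.2]
force: [-1.0, -0.4, -0.3]
opening: 0.0105
```

Emit:
drive_tool:
  moves:
    - [0,0,0,0,0,0]
    - [0,0,0,0,0,0]
    - [0,0,0,0,0,0]
    - [0,0,0,0,0,0]
    - [0,0,0,0,0,0]
  fingers: -0.3

```text
clock: 22.45
tool_pos: [0.5688, -0.335, 0.1392]
orientation: [-180.0, 28.1, 175.2]
force: [-0.2, 0.5, 0.6]
opening: 0.0307
```

```bash
python3 - <<'E'
from h import *
s=snap('wrist','w17.png')
gob(.04,0,.009)
E
```

```text
[ 0.56807414 -0.33548065  0.1397295 ]
clock 22.5 tcp [ 0.5688 -0.335   0.1393] [-179.96   28.06  175.17] F [-0.2 -0.6  0.7] op 0.0305
units [ 0.003 -0.004 -0.005] [0.001 0.001 0.003] rows>= 1.0
tcp in board [0.08940731 0.00057277 0.00826455] [-17.6  12.1 -24.8 -13.5 -26.3  23.5]
```

View pics/w17.png

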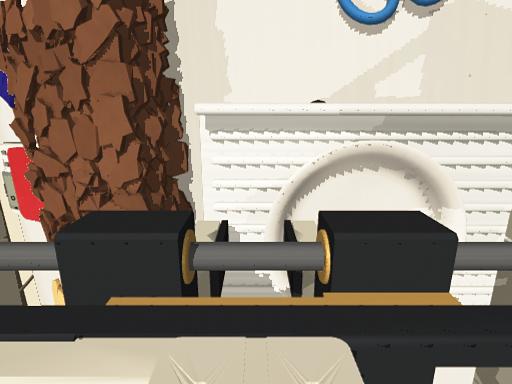

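Dish has followed the inner finger down. Lift square to the deck.

Emit:
drive_tool:
  moves:
    - [0,0,-0.05,0,0,0]
    - [0,0,-0.15,0,0,0]
    - [0,0,-0.35,0,0,0]
    - [0,0,-0.65,0,0,0]
    - [0,0,-0.9,0,0,0]
    - [0,0,-1,0,0,0]
    - [0,0,-1,0,0,0]

```text
clock: 23.2
tool_pos: [0.4983, -0.3295, 0.2767]
orientation: [-179.8, 28.4, 175.2]
force: [0.1, -0.5, -0.9]
opening: 0.0309
```

```bash
python3 - <<'E'
from h import *
s=snap('wrist','w18.png'); S=snap('scene','scene18.png')
cv2.imwrite('pics/s18.png',np.hstack([cv2.resize(S['pixels'][150:300,240:400,::-1],None,fx=2.5,fy=2.5),cv2.resize(s['pixels'][:,:,::-1],(400,375))]))
gob(.04,0,.009)
E
```

```text
[ 0.56807414 -0.33548065  0.1397295 ]
clock 23.3 tcp [ 0.4981 -0.3289  0.2726] [-179.95   28.16  175.15] F [-0.5 -0.4  0.5] op 0.0306
units [ 0.005 -0.004  1.002] [0.    0.003 0.002] rows>= 4.0
tcp in board [0.08932573 0.0004827  0.1592813 ] [-19.5  -1.5 -22.1 -10.1 -42.5  20.4]
```

View pics/s18.png

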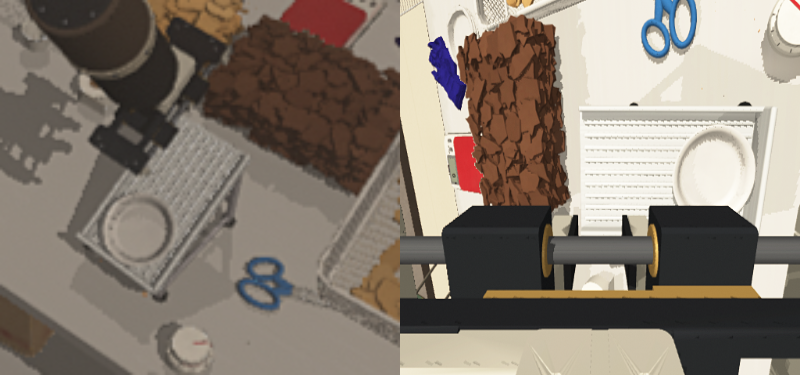

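Emit:
drive_tool:
  moves:
    - [0,0,-0.1,0,0,0]
    - [0,0,-0.2,0,0,0]
    - [0,0,-0.3,0,0,0]
    - [0,0,-0.3,0,0,0]
    - [0,0,-0.3,0,0,0]
    - [0,0,-0.3,0,0,0]
    - [0,0,-0.3,0,0,0]

```text
clock: 24.0
tool_pos: [0.4769, -0.3269, 0.3109]
orientation: [-180.0, 28.0, 175.1]
force: [0.5, 0.6, 1.4]
opening: 0.0307
```

```bash
python3 - <<'E'
from h import *
s=snap('wrist','w19.png'); S=snap('scene','scene19.png')
c=s['pixels'][:,:,::-1].copy(); d=S['pixels'][:,:,::-1].copy()
c=cv2.resize(c[80:260,330:512],None,fx=3,fy=3,interpolation=cv2.INTER_CUBIC)
for a in np.linspace(0,6.28,50):
  p=proj(s,C+Rb.apply([-.058+.054*np.cos(a),.054*np.sin(a),.016])); cv2.circle(c,(int((p[0]-330)*3),int((p[1]-80)*3)),1,(0,0,255),-1)
d1=cv2.resize(d[90:180,130:220],None,fx=3,fy=3,interpolation=cv2.INTER_CUBIC); d2=cv2.resize(d[210:300,250:340],None,fx=3,fy=3,interpolation=cv2.INTER_CUBIC)
k=np.zeros((540,800,3),np.uint8); k[:,:540]=c[:540,:540]if c.shape[1]>=540 else 0; k[:260,540:]=d1[:260,:260];k[270:530,540:]=d2[:260,:260]
cv2.imwrite('pics/s19.png',k); go([.5,-.3,.3],[180,28,175])
E
```

```text
clock 24.1 tcp [ 0.477  -0.3269  0.3114] [-179.98   28.09  175.15] F [ 0.5  0.3 -0.4] op 0.0309
units [-0.086  0.192  0.132] [0.001 0.001 0.002] rows>= 1.0
```

View pics/s19.png

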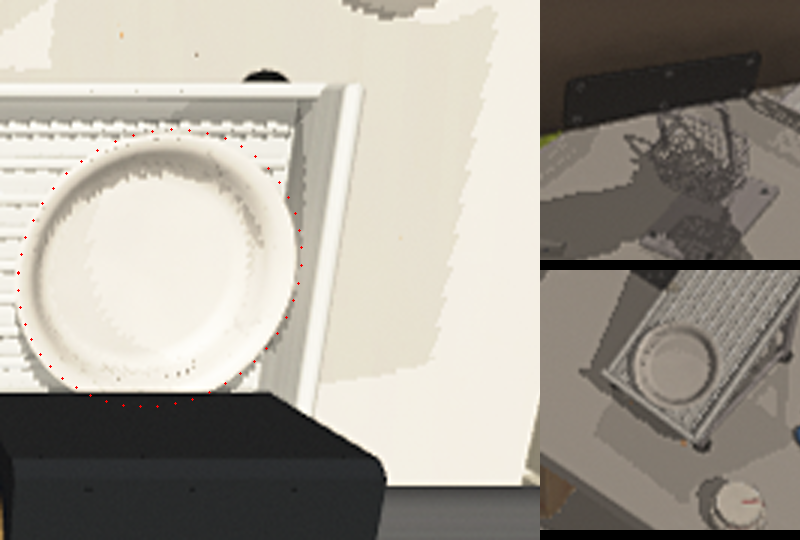

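```bash
python3 - <<'E'
from h import *
T=snap('top','top19.png'); cv2.imwrite('pics/t19.png',cv2.resize(T['pixels'][110:290,80:410,::-1],None,fx=2.4,fy=2.4,interpolation=cv2.INTER_CUBIC))
E
```

```text
(no output)
```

View pics/t19.png

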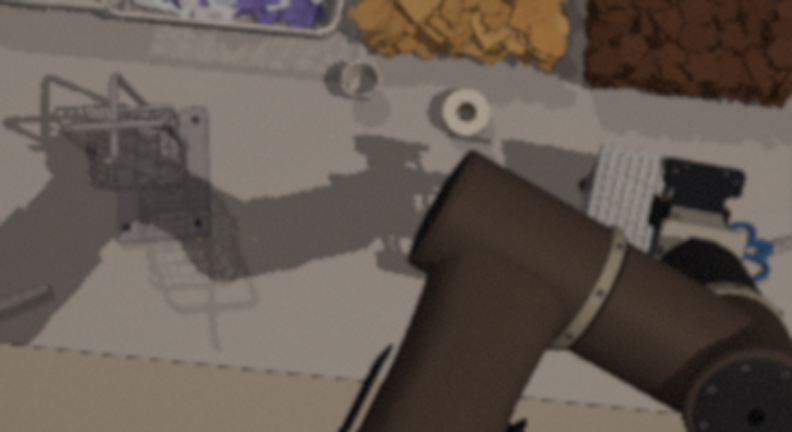

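```bash
python3 -c "
from h import *
print(ticket.close_job())"
```

```text
the job is handed in; nothing more can be done
None
```

I hung the basket by its handle bar on the hook and let go. Then I pinched the dish by its rim, set it face up on the upper half of the draining board, and let it slide down to the stop. I handed the job in at about 24 s; no verdict was reported.

- **Basket:** the last top picture shows the bar across the hook, roughly centred between its legs. The basket is hanging free and the gripper is well away from it.
- **Dish:** the wrist picture matches the expected rest pose against the stop (centre at x = -58 mm), within about 2 mm. It looks flat and face up. I judged that it was at rest from two pictures 0.8 s apart, by eye only.
- **Bystanders:** the measuring cup and label roll look unmoved in the last top picture, and the timer in the last scene picture. This was also by eye.
- **Forces:** the largest reading at the ends of the moves was about 12 N, when pressing the dish onto the board. The wrist read near zero after each release.
- **Disagreements:** the first rough two-view estimate put the handle about 15 mm off in y, so I used the wrist camera's position for the grasp. My board fit from the wrist picture was off by up to 6 pixels at the inner corners, and the yaw estimates ranged from -4.4 to -5.7 degrees. I used -5 degrees, and a close look before placing agreed to about 1 to 2 mm.

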